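# Prove a tile joint through a fixing template on a sloping tiling stand

### The arm

A 6-joint arm with a two-finger parallel gripper is mounted at the origin on the work surface. World frame = base frame: x ahead of the robot, y to its left, z up, the work surface at z = 0. Lengths are in m, angles in rad, forces in N, time in s.
With the tool pointing down it reaches from about 0.25 to 0.725 m from the base axis. Payload 9.7 kg.
Tool frame: the origin (TCP) lies between the finger pads; the fingertips stand 8 mm ahead of it and the grasp point (between the pads) lies 11 mm behind it (tcp_to_tips is the distance from the TCP to the fingertips, in m); z points along the fingers, y is the line along which they close (so a half turn about z gives the same grasp; the last joint's range is limited). The gripper opens to 85 mm and grips with 20 to 120 N. Pads are 22 mm wide; open, the fingers measure 114 mm over their backs; the gripper's body (76 mm by 85 mm) begins 54 mm behind the grasp point. The pads swing forward as they close: fully open they stand 13 mm farther back than shut.
Start: joints at [1.19, 0.087, 0.176, 1.66, 0, 1.571], TCP at [0.204, 0.511, 0.201] pointing down, gripper open.
Joint ranges: [-3.13, 3.13], [-0.85, 1.81], [-1.15, 1.24], [-2.2, 2.28], [-1.44, 1.52], [-3.14, 3.14]. Speed limits (rad/s): [2.22, 2.22, 2.57, 3.14, 3.14, 3.14].

### API

Orientations are given as a unit quaternion [x, y, z, w].
In Python, from station import * gives the robot as it stands. The module is installed in compiled form; this text tells all that it offers.
- The arm moves only by the tool move_arm, never from a script. Its argument "steps" is a list of rows, each a list of 3 entries, a list of its own where there are three numbers: the shift along the world's x, y, z in mm, then the turn about the world's z in degrees, then the finger opening in mm, from 0 to 85.4. A call has 1 to 12 rows; each row is the pose to reach, as a shift and turn from the pose commanded when the call began; what a row does not reach only later rows make up. A row lasts 1/10 s, in which the tool goes at most 50 mm and 8.59 degrees, less where a joint would pass 70% of its speed; a pose out of reach is approached as far as the arm can. A call with a gripper value outside its range is refused whole. The fingers move at their own pace and stop on an object; "newtons" is the grip in N (left out, the last holds). Time passes only in rows, so rows that repeat a pose let the fingers close. It gives the time, the measured TCP pose, the force, the opening and the grip force at its end, in the units of the state.
- get_obs(): the state, without advancing time (a new reading comes with each control period).
- get_image(name): name is "side" or "top" or "wrist"; returns the picture (480x640x3 uint8, red, green, blue); there is no depth.
- camera_params(name): a dict with "fx", "fy", "cx", "cy" (pixels), "view" (4x4, takes a point from world to camera coordinates). Camera axes: x right, y up, looking along -z (the intrinsics and any distortion apply to the point x, -y, -z); pixel columns grow to the right and rows downward; lengths in m; the calibration is good to about 2 mm. A picture is of the moment at which its call begins: read the wrist's pose just before it. camera_params takes no time and is no camera call; for the wrist camera it gives the pose at the moment of the call.
- finish_job(): hands the job in; it is judged then, once.
The state is a dict: "time": time; "joint_positions": joint angles; "qd": joint speeds; "tau": joint torques, N m; "position": TCP position; "eef_rot": TCP orientation; "wrist_force": force on the tool from outside, world axes, zero at the start; "wrist_torque": the same for the moment, N m; "width": opening from 0.0 (shut) to 1.0 (fully open); "grasp_force": force on a finger pad.
Only numpy, scipy, OpenCV 4.12 (cv2) and the standard library are available. Lean on these libraries where they do the work, as an engineer would, in place of code of your own. Each camera call takes 0.05 s, during which the arm holds its last target. There are 200 camera calls.

### The job

Lift the blue template onto the sloping tiles so that both studs come up through its round holes, its slot lies over the open tile joint and it rests flush; let go of it. Then take the green joint gauge from its rack, push its blade through the template's slot into the joint until its shoulder is fully home on the template, and leave it standing there. Leave the red and yellow gauges in the rack and do not knock anything else about.

Things in the scene. Friction and masses are not known exactly. Their poses are not given: they have to be found in the camera images.
- deck: Sloping face of the fixed tiling stand: two white tiles, each 200 mm wide, 90 mm up the slope, with a 9 mm open horizontal joint between them, open to 60 mm below the face. Origin: joint centre on the tile surface, 85 mm above the counter. x points up the slope (away from the robot), y along the joint (left), z straight out of the tiles, tilted 30 degrees from vertical towards the robot.
- stud_left (a point): Foot of the left steel stud (10 mm diameter, tapered end, standing 20 mm out of the lower tile along the deck's z) at deck x = -20, y = +62 mm, on the tile surface.
- stud_right (a point): Foot of the right stud, the same, at deck x = -20, y = -62 mm.
- template: Loose blue plate 110 (x) by 160 (y) by 8 mm thick, 280 g, lying flat. Origin: centre of its underside; z up. Through holes of 13 mm diameter at x = 0, y = +62 and -62 mm; through slot 8 (x) by 37 mm (y) centred at x = +20, y = 0. Black handle on top, see point. When seated its axes agree with the deck's and its origin is at deck x = -20 mm, y = 0, z = 0.
- template_slot (a point): Centre of the template's slot, at the underside of the plate.
- template_handle (a point): Point in the template's black handle block, at template x = -32, y = 0, z = 34 mm. The block is 20 mm (x) by 70 mm (y), from z = 8 to 48 mm above the plate's underside.
- rack: Fixed wooden block 65 mm (x) by 175 mm (y) by 50 mm high holding three gauges in a row along its y axis, 55 mm apart, in slots 8 mm (x) by 35 mm (y). Origin: centre of its underside.
- gauge_green: Green gauge, 60 g: flat steel blade 4 (x) by 30 mm (y) reaching 38 mm below the shoulder; shoulder flange 36 (x) by 40 (y) by 6 mm thick; above it a handle 14 (x) by 30 mm (y) from z = 6 to 50 mm. Origin: centre of the shoulder's underside; z up along the handle. It hangs in any of the three rack slots by its shoulder.
- gauge_red: Red gauge, the same shape with a 5 mm blade; stays in the rack.
- gauge_yellow: Yellow gauge, the same shape with a 6 mm blade; stays in the rack.
- tumbler: Glass tumbler with two toothbrushes, 68 mm across, 170 mm high, origin under its centre. Leave alone.
- dispenser: Green soap dispenser with a black pump, 68 mm across, 168 mm high, origin under its centre. Leave alone.
- soapbox: Blue and black soap box 80 by 115 by 40 mm, origin under its centre. Leave alone.
- paper_roll: White paper roll standing on end, 106 mm across, 100 mm high, origin under its centre. Leave alone.
- jar: Small amber jar with white cap, 60 mm across, 70 mm high, origin under its centre. Leave alone.
- shampoo: Orange bottle with white cap, 56 mm across, 150 mm high, origin under its centre. Leave alone.
Things that resemble listed ones, but are neither listed nor needed, are in the scene too. What is shaped like the gauge_green but purple is not meant.

How it is judged:
By the outcome, as a careful person would: the job done as asked, in the order asked, and still so for the second after the job is handed in, with the robot touching nothing.
It also fails if it takes over 72 s, if anything falls off the work surface, if the arm or the gripper's body presses on something with over 40 N, if the wrist force passes 120 N, or if a joint passes its speed limit or range.

## Working session

There is one attempt and no reset: what is moved stays moved. The work goes in short steps, Python scripts to look and compute and a tool call to move; the robot and the scene stay as the last step left them, time stands still between calls to the robot, and variables do not carry over. Pictures are saved under pics/ and viewed, at most 10 in all, crops included, and the job is handed in when it is done.

Besides the shell and the picture viewer there is one more tool, called in YAML: its name, and indented under it one key for each argument. move_arm: Moves the arm, as the interface text tells. Its arguments: {"type":"object","properties":{"steps":{"type":"array"},"newtons":{"type":"number"}},"required":["steps"]}

```bash
mkdir -p pics; cat > h.py <<'E'
from station import *
import numpy as np, cv2
def save(n,f):
    im=get_image(n); cv2.imwrite(f'pics/{f}.png',im[:,:,::-1]); np.save(f'pics/{f}.npy',im); return im
def ray(p,uv):
    V=np.array(p['view']); d=np.array([(uv[0]-p['cx'])/p['fx'],-(uv[1]-p['cy'])/p['fy'],-1.0])
    R=V[:3,:3]; return -R.T@V[:3,3], R.T@d
def onplane(p,uv,z):
    c,d=ray(p,uv); return c+d*(z-c[2])/d[2]
def proj(p,X):
    V=np.array(p['view']); q=V[:3,:3]@np.array(X)+V[:3,3]
    return np.array([p['cx']+p['fx']*q[0]/-q[2], p['cy']-p['fy']*q[1]/-q[2]])
E
python3 - <<'E'
from h import *
for n in('top','side','wrist'):
    p=camera_params(n); im=save(n,n+'0'); print(n,{k:(np.round(v,4).tolist()) for k,v in p.items()})
o=get_obs(); print(o)
E
```

```text
top {'fx': 463.6009, 'fy': 463.6009, 'cx': 309.8199, 'cy': 239.638, 'view': [[0.0128, -0.9998, -0.0154, 0.0028], [0.9968, 0.0115, 0.079, -0.5293], [-0.0788, -0.0164, 0.9968, -1.107], [0.0, 0.0, 0.0, 1.0]]}
side {'fx': 613.0731, 'fy': 613.0731, 'cx': 323.5188, 'cy': 241.5893, 'view': [[0.7745, -0.6326, 0.0069, -0.4339], [0.486, 0.6019, 0.6336, -0.3066], [-0.4049, -0.4874, 0.7736, -1.2676], [0.0, 0.0, 0.0, 1.0]]}
wrist {'fx': 402.0397, 'fy': 402.0397, 'cx': 319.2137, 'cy': 247.4723, 'view': [[0.3723, 0.9281, 0.0001, -0.5497], [-0.8778, 0.3522, -0.3248, 0.0427], [-0.3015, 0.1209, 0.9458, -0.3803], [0.0, 0.0, 0.0, 1.0]]}
{'time': 0.15, 'joint_positions': array([1.18998852e+00, 8.73245955e-02, 1.75334444e-01, 1.65983171e+00,
       4.70294866e-05, 1.57077783e+00]), 'qd': array([-1.04360230e-03, -3.28639353e-03,  2.35028294e-03, -6.87617841e-04,
       -2.10224949e-05,  2.96760958e-04]), 'tau': array([ 9.75272851e-04, -5.20762396e+01,  4.65043688e+01,  1.39649256e-02,
        9.33285492e-05,  1.19746636e-05]), 'position': array([0.20432575, 0.510408  , 0.20096037]), 'eef_rot': array([ 1.89246420e-01,  9.81929493e-01, -4.99047516e-04, -1.20138130e-04]), 'wrist_force': array([-0.03939981, -0.31556864,  0.21625938]), 'wrist_torque': array([-0.00384594,  0.02681052,  0.02067625]), 'grasp_force': 0.0, 'width': 0.9967121905846593}
```

View pics/top0.png

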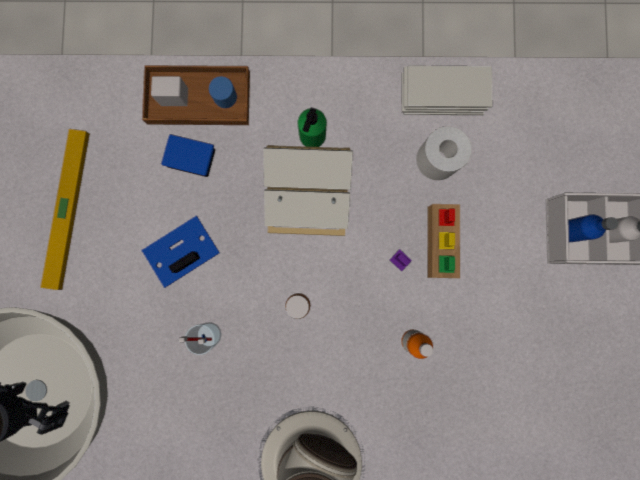

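View pics/side0.png

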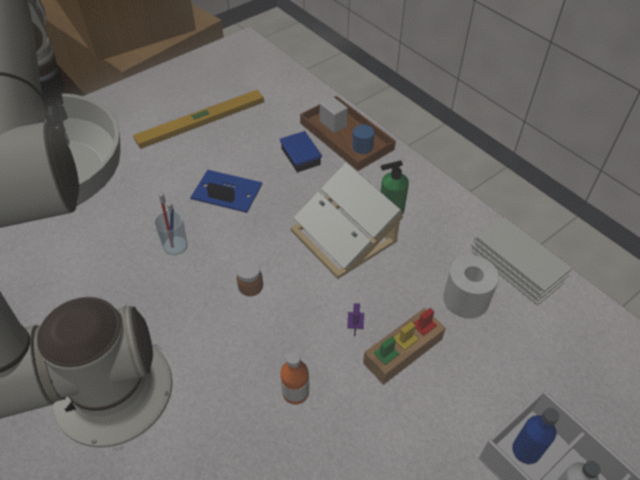

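Top view: the blue template lies at (181,250), with its handle at (184,262), slot (177,244) and holes (159,265) and (202,238). The deck is centred at (308,190), with studs at (280,198) and (333,200). The rack is at (445,242) with red (447,217), yellow (447,240) and green (447,263).

Lookalikes:
- **Template:** blue soap box (188,155), blue cup (222,92), blue bottle (587,228).
- **Green gauge:** purple gauge (400,260), green dispenser (312,127), red and yellow gauges, and the spirit level's green vial (62,208).

I choose the blue plate with the black handle, and the green gauge at the rack's near end.

```bash
python3 - <<'E'
from h import *
p=camera_params('top')
f=lambda n,uv,z:print(n,np.round(1000*onplane(p,uv,z),0))
f('slot',(177,244),.008);f('handle',(184,262),.048);f('hole1',(159,265),.008);f('hole2',(202,238),.008)
f('studL',(280,198),.085);f('studR',(333,200),.085)
f('green',(447,263),.094);f('red',(447,217),.094);f('purple',(400,260),.03);f('tumbler',(207,335),.17);f('jar',(297,306),.07)
f('orange',(425,350),.15);f('roll',(449,150),.1);f('disp',(312,115),.168)
f('soap',(188,155),.04)
w=camera_params('wrist');V=np.array(w['view']);print(-V[:3,:3].T@V[:3,3],V[2,:3], V[0,:3])
im=cv2.imread('pics/top0.png');cv2.imwrite('pics/c1.png',np.hstack([cv2.resize(im[205:295,135:225],(380,380),interpolation=2),cv2.resize(im[200:290,380:470],(380,380),interpolation=2)]))
E
```

```text
slot [516. 337.   8.]
handle [470. 307.  48.]
hole1 [463. 380.   8.]
hole2 [531. 276.   8.]
studL [620.  78.  85.]
studR [617. -44.  85.]
green [ 474. -302.   94.]
red [ 579. -303.   94.]
purple [ 482. -208.   30.]
tumbler [316. 219. 170.]
jar [372.  36.  70.]
orange [ 289. -238.  150.]
roll [ 732. -308.  100.]
disp [788.   6. 168.]
soap [731. 309.  40.]
[0.12752179 0.5411044  0.37373994] [-0.30156755  0.12070166  0.94577382] [3.72327421e-01 9.28101404e-01 2.73308061e-04]
```

View pics/c1.png

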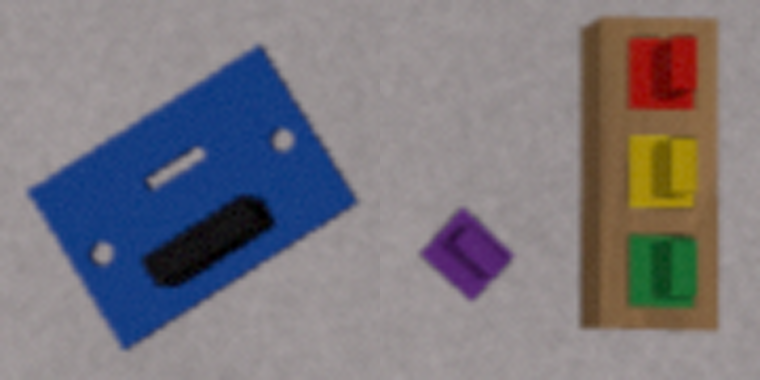

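The left crop shows the blue plate with its black handle, two holes and slot. The right crop shows the green gauge at the rack's near end and a loose purple one beside it. Both choices are confirmed, so I'll go above the template for a close wrist view.

move_arm:
  steps:
    - [[90,-67,40],19,85]
    - [[180,-134,40],38,85]
    - [[266,-200,40],55,85]
    - [[266,-200,40],55,85]
    - [[266,-200,40],55,85]
    - [[266,-200,40],55,85]
    - [[266,-200,40],55,85]
    - [[266,-200,40],55,85]
    - [[266,-200,40],55,85]
    - [[266,-200,40],55,85]
    - [[266,-200,40],55,85]

```text
time: 1.25
position: [0.4694, 0.3115, 0.2414]
eef_rot: [-0.286, 0.958, 0.0, -0.0]
wrist_force: [1.3, -0.8, 0.0]
width: 0.996
grasp_force: 0.0
```

```bash
python3 - <<'E'
from h import *
o=get_obs();print(o['position'],o['joint_positions'],o['eef_rot'],o['width'])
p=camera_params('wrist');im=save('wrist','w1').astype(int)
R,G,B=im[:,:,0],im[:,:,1],im[:,:,2]
m=((B>80)&(B>2*R)).astype(np.uint8)
n,l,s,c=cv2.connectedComponentsWithStats(m);
for i in range(1,n):
    if s[i,4]>300: print('blue',s[i],c[i])
k=1+np.argmax(s[1:,4]); mm=(l==k).astype(np.uint8)
cs,h=cv2.findContours(mm,cv2.RETR_CCOMP,cv2.CHAIN_APPROX_NONE)
for q,hh in zip(cs,h[0]):
    a=cv2.contourArea(q)
    if a>60:
        M=cv2.moments(q);uv=(M['m10']/M['m00'],M['m01']/M['m00']);print('hole' if hh[3]>=0 else 'outer',a,np.round(uv,1),np.round(1000*onplane(p,uv,.008),1),np.round(cv2.minAreaRect((1000*np.array([onplane(p,t,.008)[:2] for t in q[:,0].astype(float)])).astype(np.float32)),1) if 0 else '')
        P=np.array([1000*onplane(p,t,.008)[:2] for t in q[:,0].astype(float)],np.float32);print(cv2.minAreaRect(P))
E
```

```text
[0.4694434  0.31145708 0.24143725] [5.85634318e-01 1.39847263e-01 3.12197683e-01 1.74339482e+00
 2.59924065e-04 6.10426732e-03] [-2.85727034e-01  9.58311030e-01  8.81492621e-05 -1.56541163e-04] 0.9960308322732015
blue [  241   175   158   102 12812] [319.42834842 228.3758976 ]
blue [ 186  364   67   78 2665] [216.45553471 405.77223265]
outer 15063.5 [319.5 225.3] [496.4 328.7   8. ] 
((498.5782775878906, 330.0830078125), (110.16777801513672, 159.31307983398438), 33.13132095336914)
hole 284.0 [320. 246.] [515.3 341.6   8. ] 
((515.6134033203125, 341.2730407714844), (9.021044731140137, 39.49854278564453), 33.138492584228516)
hole 138.5 [378.5 227.4] [464.4 381.8   8. ] 
((464.1973876953125, 381.9944152832031), (13.984753608703613, 14.080805778503418), 80.50695037841797)
hole 127.5 [261.2 227.6] [532.  278.7   8. ] 
((532.0918579101562, 278.5783386230469), (14.213726997375488, 13.202727317810059), 75.80467987060547)
hole 2123.5 [319.5 203. ] [476.5 315.6   8. ] 
((476.4979553222656, 315.97113037109375), (31.471084594726562, 78.5234146118164), 33.149662017822266)
```

View pics/w1.png

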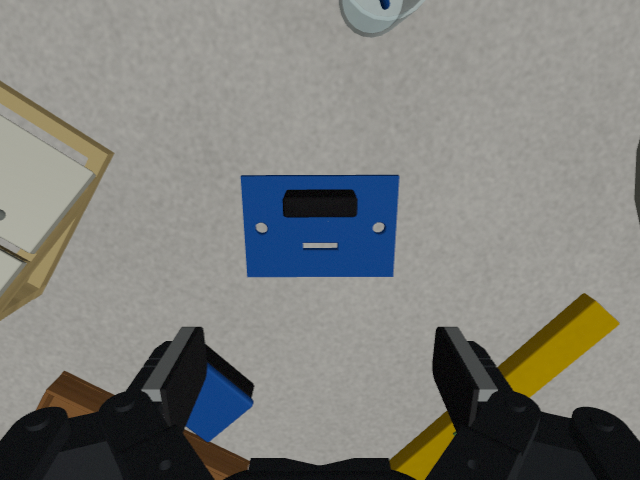

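The wrist view shows the plate nearly square to the gripper. Slot (320,246), holes (261,228) and (378,227), handle (320,203). The measured size of 110×159 mm matches the listed one. I'll descend and grip the handle by its ends.

move_arm:
  steps:
    - [[2,1,-50],0,85]
    - [[2,1,-100],0,85]
    - [[2,1,-150],0,85]
    - [[2,1,-180],0,85]
    - [[2,1,-200],0,85]
    - [[2,1,-219],0,85]
    - [[2,1,-219],0,85]
    - [[2,1,-219],0,60]
    - [[2,1,-219],0,60]
    - [[2,1,-219],0,60]
    - [[2,1,-219],0,60]
    - [[2,1,-219],0,60]
  newtons: 60

```text
time: 2.5
position: [0.4726, 0.3117, 0.0229]
eef_rot: [-0.285, 0.958, 0.0, 0.0]
wrist_force: [-0.3, 0.4, -0.7]
width: 0.704
grasp_force: 0.0
```

move_arm:
  steps:
    - [[0,0,10],0,60]
    - [[0,0,30],0,60]
    - [[0,0,60],0,60]
    - [[0,0,100],0,60]
    - [[0,0,140],0,60]
    - [[0,0,180],0,60]
    - [[0,0,200],0,60]
    - [[0,0,200],0,60]
    - [[0,0,200],0,60]

```text
time: 3.4
position: [0.4726, 0.3117, 0.2228]
eef_rot: [-0.285, 0.958, 0.0, 0.0]
wrist_force: [0.2, -0.1, -1.0]
width: 0.7
grasp_force: 0.0
```

```bash
python3 - <<'E'
from h import *
o=get_obs();print(o['position'],o['joint_positions'],o['width'],o['wrist_force'],o['grasp_force'])
a=save('wrist','w2');b=save('side','s2')
cv2.imwrite('pics/c2.png',np.vstack([cv2.resize(a,(400,300))[:,:,::-1],cv2.resize(b[90:270,100:340],(400,300))[:,:,::-1]]))
E
```

```text
[0.47256159 0.31165479 0.22282442] [5.83018816e-01 1.34943776e-01 2.70035028e-01 1.70513013e+00
 1.15968325e-05 3.96482089e-03] 0.7003426000989749 [ 0.18200406 -0.0971203  -0.96234528] 0.0
```

View pics/c2.png

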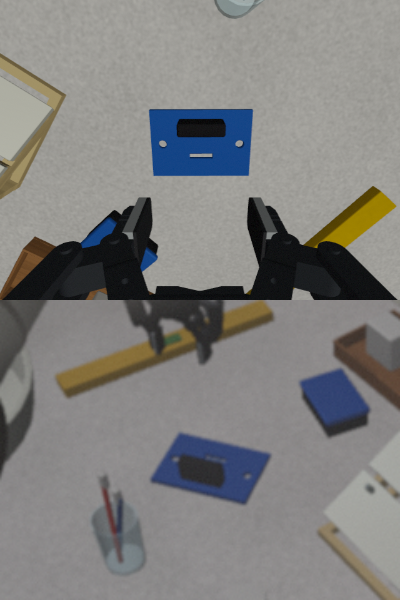

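```bash
python3 - <<'E'
from h import *
o=get_obs();P=o['position'];t=np.array([-.547,.837,0])
s=camera_params('side');w=camera_params('wrist')
for dz in(-.01,0,.01,.02,.03,.04): print(dz,[np.round(proj(c,P+k*t*.034+[0,0,dz])).tolist() for c in(s,w) for k in(-1,1)])
for f in('w2',):
    im=np.load(f'pics/{f}.npy').astype(int);B,R=im[:,:,2],im[:,:,0]
    m=((B>80)&(B>2*R)).astype(np.uint8);n,l,st,c=cv2.connectedComponentsWithStats(m)
    q=max(cv2.findContours(m,0,1)[0],key=cv2.contourArea)
    print(cv2.minAreaRect(np.array([1000*onplane(w,x,.008)[:2] for x in q[:,0].astype(float)],np.float32)))
    g=im.sum(2);dark=(g<130)
    for c in (200,215,225,230,235,240,400,405,410,420): 
        r=np.where(dark[290:,c])[0]; print(c,r[0]+290 if len(r) else None)
a=np.load('pics/s2.npy');cv2.imwrite('pics/c3.png',np.hstack([cv2.resize(a[60:150,150:260],(400,327),interpolation=2),cv2.resize(np.load('pics/w2.npy')[280:480,180:460],(400,327),interpolation=2)])[:,:,::-1])
E
```

```text
-0.01 [[225.0, 141.0], [199.0, 135.0], [253.0, 286.0], [389.0, 286.0]]
0 [[225.0, 138.0], [198.0, 132.0], [249.0, 295.0], [393.0, 295.0]]
0.01 [[224.0, 135.0], [197.0, 129.0], [246.0, 305.0], [397.0, 305.0]]
0.02 [[224.0, 131.0], [197.0, 125.0], [242.0, 316.0], [401.0, 315.0]]
0.03 [[223.0, 128.0], [196.0, 122.0], [237.0, 328.0], [406.0, 327.0]]
0.04 [[222.0, 125.0], [195.0, 119.0], [232.0, 341.0], [411.0, 341.0]]
((497.5544128417969, 329.45989990234375), (109.38228607177734, 158.72653198242188), 33.478084564208984)
200 335
215 365
225 340
230 328
235 316
240 318
400 316
405 319
410 331
420 356
```

View pics/c3.png

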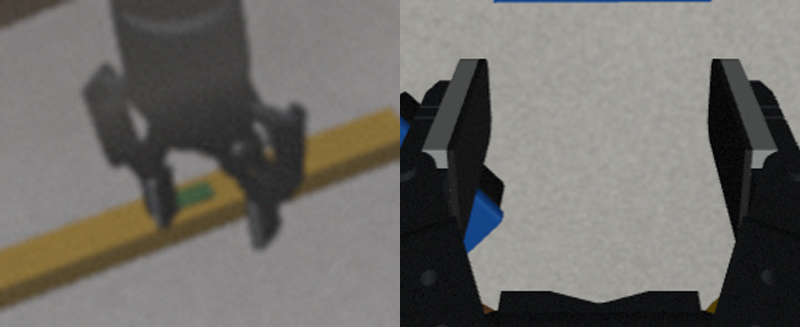

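The crops show both fingertips about 30 mm behind (above) the reported TCP: side pixels (195,122) and (222,127). That means the fingers closed above the handle and nothing moved. I'll go 35 mm lower, slowing near the end.

move_arm:
  steps:
    - [[-1,0,-50],0,85]
    - [[-1,0,-100],0,85]
    - [[-1,0,-150],0,85]
    - [[-1,0,-190],0,85]
    - [[-1,0,-200],0,85]
    - [[-1,0,-210],0,85]
    - [[-1,0,-220],0,85]
    - [[-1,0,-225],0,85]
    - [[-1,0,-230],0,85]
    - [[-1,0,-233],0,85]

```text
time: 4.5
position: [0.4718, 0.3119, -0.0101]
eef_rot: [-0.286, 0.958, 0.0, 0.001]
wrist_force: [-0.7, -0.1, 0.0]
width: 0.994
grasp_force: 0.0
```

move_arm:
  steps:
    - [[0,0,0],0,60]
    - [[0,0,0],0,60]
    - [[0,0,0],0,60]
    - [[0,0,0],0,60]
    - [[0,0,0],0,60]
  newtons: 60

```text
time: 5.0
position: [0.4717, 0.3118, -0.0099]
eef_rot: [-0.286, 0.958, 0.0, 0.0]
wrist_force: [-1.1, -0.8, 6.1]
width: 0.803
grasp_force: 70.1
```

Gripped at 68.6 mm and 70 N, so the grasp height is right. Before lifting the plate and blocking the wrist camera's view, I'll release, look at the deck and come back.

move_arm:
  steps:
    - [[0,0,0],0,85]
    - [[0,0,0],0,85]
    - [[0,0,0],0,85]
    - [[0,0,50],0,85]
    - [[0,0,100],0,85]
    - [[0,0,150],0,85]
    - [[0,0,200],0,85]
    - [[15,-45,230],-9,85]
    - [[25,-90,260],-18,85]
    - [[40,-138,270],-27,85]
    - [[50,-185,270],-35,85]
    - [[60,-230,270],-35,85]

```text
time: 6.2
position: [0.5307, 0.0852, 0.2601]
eef_rot: [0.018, 1.0, 0.0, 0.001]
wrist_force: [1.4, 0.9, 0.1]
width: 0.994
grasp_force: 0.0
```

move_arm:
  steps:
    - [[10,-45,0],0,85]
    - [[14,-66,0],0,85]
    - [[14,-66,0],0,85]
    - [[14,-66,0],0,85]
    - [[14,-66,0],0,85]

```text
time: 6.7
position: [0.5441, 0.0218, 0.2594]
eef_rot: [0.015, 1.0, 0.0, -0.0]
wrist_force: [0.8, 0.4, -0.4]
width: 0.997
grasp_force: 0.0
```

```bash
python3 - <<'E'
from h import *
o=get_obs();print(o['position'],o['joint_positions'],o['eef_rot'],o['width'])
p=camera_params('wrist');im=save('wrist','w3');np.save('pics/w3v.npy',p['view'])
im=im.astype(int);g=im.sum(2)
# tiles: bright, near-grey
m=((g>570)&(im.max(2)-im.min(2)<45)).astype(np.uint8)
n,l,s,c=cv2.connectedComponentsWithStats(m)
for i in range(1,n):
    if s[i,4]>800: print(s[i],c[i])
E
```

```text
[0.54407897 0.02182315 0.25938465] [3.99839303e-02 1.04773074e-01 3.09240908e-01 1.77544111e+00
 1.81344543e-04 7.08829204e-02] [ 1.54488884e-02  9.99880651e-01  8.56311838e-05 -9.33601002e-05] 0.9969147408382408
```

View pics/w3.png

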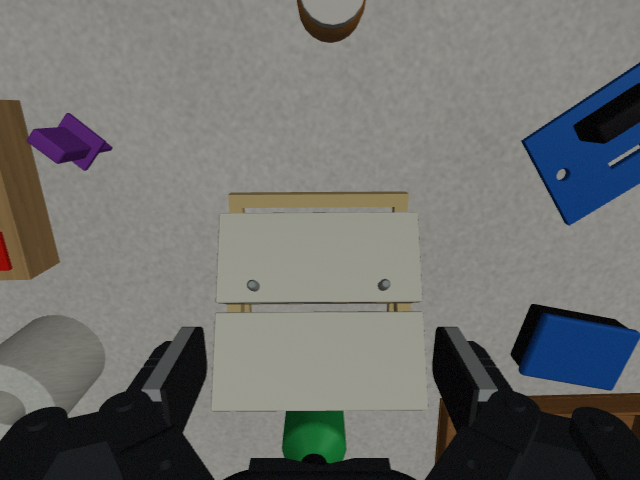

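The wrist view shows the lower tile at rows 212–302, the joint at rows 303–312, the upper tile at rows 312–411, and the studs near (252,285) and (384,285). I'll cast the tile corners onto their known heights.

```bash
python3 - <<'E'
from h import *
p=camera_params('wrist');im=np.load('pics/w3.npy').astype(np.uint8);i3=im.astype(int)
print(i3[250,320],i3[360,320],i3[150,320],i3[285,252],i3[307,320])
m=((im.min(2)>165)).astype(np.uint8);m[:205]=0;m[415:]=0;m[:,:205]=0;m[:,435:]=0
m=cv2.morphologyEx(m,cv2.MORPH_OPEN,np.ones((3,3)))
cs=[c for c in cv2.findContours(m,0,1)[0] if cv2.contourArea(c)>5000]
cs.sort(key=lambda c:c[:,0,1].mean())
for c,(za,zb) in zip(cs,((.03775,.08275),(.08725,.13225))):
    q=cv2.approxPolyDP(cv2.convexHull(c),6,True)[:,0].astype(float); q=q[np.argsort(q[:,1])]; print(q.tolist())
    for u in q[:2]: print(np.round(1000*onplane(p,u+[0,-.5],za),1))
    for u in q[-2:]: print(np.round(1000*onplane(p,u+[0,.5],zb),1))
# studs: dark blobs in lower tile
d=(im.max(2)<150).astype(np.uint8);d[:275]=0;d[296:]=0;d[:,:235]=0;d[:,400:]=0
n,l,s,c=cv2.connectedComponentsWithStats(d)
for i in range(1,n):
  if s[i,4]>15: print(s[i],c[i],'mid',np.round(1000*onplane(p,c[i],.075+.00866),1))
E
```

```text
[151 151 141] [150 150 139] [137 135 132] [111 119 117] [138 136 132]
[246 279  15  13 147] [252.65986395 285.14285714] mid [616.8 -43.5  83.7]
[376 278  16  13 152] [383.54605263 284.25      ] mid [619.8  80.4  83.7]
```

```bash
python3 - <<'E'
from h import *
p=camera_params('wrist');im=np.load('pics/w3.npy');b=cv2.GaussianBlur(im,(0,0),1.2).astype(float)
m=((b[:,:,0]-b[:,:,2]>6.5)&(b[:,:,0]>141.5)&(b[:,:,0]-b[:,:,2]<16)).astype(np.uint8);m[:205]=0;m[416:]=0;m[:,:205]=0;m[:,435:]=0
g=b.sum(2)
for c in (270,300,340,370):
    col=m[:,c]; e=np.where(np.diff(col.astype(int)))[0]; print(c,e.tolist())
    e=[e[0]]+[x for x in e if 290<x<325]+[e[-1]]
    for r,z in ((e[0],.03775),(e[-1],.13225)): print('  ',r,np.round(1000*onplane(p,(c,r+.5),z),1))
    print('   joint mid',[np.round(1000*onplane(p,(c,r+.5),z),1).tolist() for r,z in zip([x for x in e if 295<x<320],(.08275,.08725))])
for r,dx in ((240,-60),(370,50)):
    row=np.where(m[r])[0];z=.085+dx*.0005
    print(r,row[0],row[-1],[np.round(1000*onplane(p,(u,r),z),1) for u in(row[0]-.5,row[-1]+.5)])
E
```

```text
270 [213, 300, 313, 409]
   213 [559.1 -28.2  37.8]
   409 [719.8 -28.8 132.2]
   joint mid [[633.9, -28.4, 82.7], [645.5, -28.7, 87.2]]
300 [212, 299, 312, 408]
   212 [559.    2.1  37.8]
   408 [719.6  -1.3 132.2]
   joint mid [[633.7, 0.6, 82.7], [645.3, 0.2, 87.2]]
340 [212, 299, 312, 408]
   212 [560.3  42.3  37.8]
   408 [720.8  35.3 132.2]
   joint mid [[634.9, 39.0, 82.7], [646.5, 38.6, 87.2]]
370 [212, 299, 312, 409]
   212 [561.2  72.6  37.8]
   409 [722.8  62.8 132.2]
   joint mid [[635.9, 67.9, 82.7], [647.4, 67.4, 87.2]]
240 219 417 [array([580. , -78.6,  55. ]), array([586.2, 117.6,  55. ])]
370 214 425 [array([691.4, -82.9, 110. ]), array([697.9, 117.7, 110. ])]
```

Deck origin is about (640.1, 17.9, 85) mm with yaw −1.45°; tile width, edge heights and 124 mm stud spacing all agree. Back to the template to grip the handle for the lift.

move_arm:
  steps:
    - [[-12,48,0],8,85]
    - [[-24,96,0],16,85]
    - [[-36,144,0],24,85]
    - [[-48,192,0],32,85]
    - [[-60,240,0],35,85]
    - [[-72,288,0],35,85]
    - [[-72,290,-45],35,85]
    - [[-72,290,-90],35,85]
    - [[-72,290,-135],35,85]
    - [[-72,290,-180],35,85]
    - [[-72,290,-210],35,85]
    - [[-72,290,-225],35,85]

```text
time: 7.95
position: [0.4701, 0.311, 0.0314]
eef_rot: [-0.286, 0.958, -0.001, -0.002]
wrist_force: [-0.3, 0.2, -0.4]
width: 0.994
grasp_force: 0.0
```

move_arm:
  steps:
    - [[0,0,-20],0,85]
    - [[0,0,-35],0,85]
    - [[0,0,-46],0,85]
    - [[0,0,-46],0,85]
    - [[0,0,-46],0,62]
    - [[0,0,-46],0,62]
    - [[0,0,-46],0,62]
    - [[0,0,-46],0,62]
    - [[0,0,-46],0,62]
  newtons: 40

```text
time: 8.85
position: [0.4728, 0.3114, -0.0104]
eef_rot: [-0.286, 0.958, 0.0, 0.001]
wrist_force: [-1.7, -0.9, 6.0]
width: 0.811
grasp_force: 48.0
```

move_arm:
  steps:
    - [[0,0,15],0,62]
    - [[0,0,40],0,62]
    - [[0,0,80],0,62]
    - [[0,0,120],0,62]
    - [[0,0,165],0,62]
    - [[0,0,210],0,62]
    - [[20,-40,210],-8,62]
    - [[40,-80,210],-16,62]
    - [[60,-120,210],-24,62]
    - [[80,-160,210],-32,62]
    - [[100,-200,210],-34.6,62]
    - [[120,-240,210],-34.6,62]

```text
time: 10.05
position: [0.5924, 0.0691, 0.1992]
eef_rot: [0.013, 1.0, -0.0, 0.0]
wrist_force: [-0.0, 0.3, -3.7]
width: 0.809
grasp_force: 47.1
```

move_arm:
  steps:
    - [[15,-30,0],0,62]
    - [[29,-53,0],0,62]
    - [[29,-53,-20],0,62]
    - [[29,-53,-40],0,62]
    - [[29,-53,-60],0,62]
    - [[29,-53,-65],0,62]
    - [[29,-53,-65],0,62]
    - [[29,-53,-65],0,62]

```text
time: 10.85
position: [0.6215, 0.018, 0.1348]
eef_rot: [0.012, 1.0, 0.0, 0.001]
wrist_force: [1.1, -0.5, -3.0]
width: 0.808
grasp_force: 47.0
```

```bash
python3 - <<'E'
from h import *
o=get_obs();print(o['position'],o['eef_rot'],o['wrist_force'],o['wrist_torque'],o['width'],o['grasp_force'])
a=save('wrist','w4');b=save('side','s4');save('top','t4')
np.save('pics/w4v.npy',camera_params('wrist')['view'])
cv2.imwrite('pics/c4.png',np.hstack([cv2.resize(a,(480,360))[:,:,::-1],cv2.resize(b[110:290,260:420],(320,360))[:,:,::-1]]))
E
```

```text
[0.6214954  0.0180418  0.13479821] [1.23284841e-02 9.99923820e-01 1.41238151e-05 6.02219083e-04] [ 1.14540679 -0.4610589  -2.95853664] [-0.01074526  0.0243962  -0.00598023] 0.8084398324397153 46.99657201766968
```

View pics/c4.png

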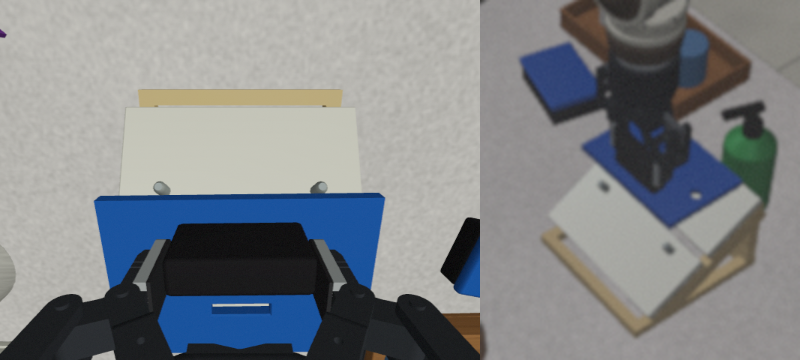

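The plate hangs about level with its nose over the upper tile. The rear corners are near wrist pixels (129,267) and (512,260), the slot near (321,410), and both studs are clear in front. I'll work out its pose in hand numerically.

```bash
cat > pl.py <<'E'
from h import *
def platepose(im,p,verbose=True):
    b=cv2.GaussianBlur(im,(0,0),.8).astype(float)
    m=((b[:,:,2]>1.8*b[:,:,0])&(b[:,:,2]>95)).astype(np.uint8)  # lit top face
    m[:,:90]=0;m[:,545:]=0
    n,l,s,c=cv2.connectedComponentsWithStats(m)
    full=(l==1+np.argmax(s[1:,4])).astype(np.uint8)
    # rear edge (top-most row of the top face) and side edges
    def line(pts):
        vx,vy,x,y=cv2.fitLine(np.array(pts,np.float32),cv2.DIST_HUBER,0,.01,.01).ravel(); return np.array([vy,-vx,vx*0+(vx*y-vy*x)])
    cols=[x for x in range(170,470,3)]; rear=[(x,np.where(full[:,x])[0][0]-.5) for x in cols if full[:,x].any()]
    r0=int(np.median([r for _,r in rear]))
    L=[];R=[]
    for r in range(r0+12,r0+90,3):
        w=np.where(full[r])[0]
        if len(w): L.append((w[0]-.5,r));R.append((w[-1]+.5,r))
    lr,ll,rr=line(rear),line(L),line(R)
    X=lambda a,b:(lambda q:q[:2]/q[2])(np.cross(a,b))
    A,B=X(lr,ll),X(lr,rr)
    return A,B,full,L,R,lr,m
E
python3 - <<'E'
from pl import *
im=np.load('pics/w4.npy');p=camera_params('wrist')
A,B,full,L,R,lr,m=platepose(im,p)
print(A,B,L[::6],R[::6])
# slot: brightish hole
sub=im[390:440,270:370].astype(int);print(sub[:, 50].tolist()[8:32]);print(sub[22,::6].tolist())
print(im[262:278:1,200].tolist())
E
```

```text
[123.63488 261.02655] [513.56433 256.68384] [(np.float64(125.5), 270), (np.float64(128.5), 288), (np.float64(131.5), 306), (np.float64(135.5), 324), (np.float64(138.5), 342)] [(np.float64(511.5), 270), (np.float64(508.5), 288), (np.float64(505.5), 306), (np.float64(503.5), 324), (np.float64(500.5), 342)]
[[24, 82, 157], [28, 83, 158], [27, 84, 158], [24, 84, 157], [25, 82, 158], [23, 82, 156], [52, 85, 147], [198, 199, 187], [198, 198, 187], [197, 198, 186], [123, 137, 152], [13, 53, 107], [16, 55, 109], [15, 54, 106], [14, 54, 107], [17, 55, 108], [17, 55, 108], [18, 55, 108], [15, 54, 107], [19, 56, 108], [21, 64, 124], [30, 89, 162], [29, 87, 161], [30, 88, 162]]
[[24, 84, 157], [25, 83, 158], [19, 67, 133], [14, 54, 106], [15, 52, 106], [19, 55, 108], [13, 53, 107], [22, 57, 109], [14, 54, 108], [14, 53, 107], [20, 54, 108], [16, 52, 107], [21, 57, 109], [16, 53, 108], [17, 55, 107], [15, 52, 104], [26, 83, 157]]
[[18, 55, 108], [17, 54, 108], [16, 55, 108], [19, 55, 108], [13, 54, 108], [23, 76, 147], [26, 83, 158], [27, 84, 159], [23, 82, 158], [28, 84, 159], [26, 83, 159], [23, 81, 157], [30, 85, 159], [28, 82, 157], [30, 84, 158], [28, 83, 157]]
```

```bash
sed -i 's/>95)/>132)/' pl.py; cat >> pl.py <<'E'
def pose(im,p,view=None,slotwin=None):
    A,B,full,L,R,lr,m=platepose(im,p)
    cs,h=cv2.findContours(cv2.morphologyEx(full,cv2.MORPH_CLOSE,np.ones((2,2))),cv2.RETR_CCOMP,cv2.CHAIN_APPROX_NONE)
    best=None
    inner=[cv2.minAreaRect(c) for c,hh in zip(cs,h[0]) if hh[3]>=0 and cv2.contourArea(c)>150]
    inner=[r for r in inner if abs(r[0][0]-320)<40 and 50<max(r[1])<130]
    if not inner: print('no slot',A,B); return None
    r=max(inner,key=lambda r:r[0][1]); bx=cv2.boxPoints(r); bx=bx[np.argsort(bx[:,0])]
    l,rt=bx[:2].mean(0)+[.5,0],bx[2:].mean(0)-[.5,0]
    print('px',A,B,'slot',l,rt)
    # image left = deck -y (right)
    obj=np.array([[-55,-80,8],[-55,80,8],[20,-18.5,8],[20,18.5,8]],float)
    K=np.array([[p['fx'],0,p['cx']],[0,p['fy'],p['cy']],[0,0,1.]])
    ok,rv,tv=cv2.solvePnP(obj,np.array([A,B,l,rt],float),K,None,flags=cv2.SOLVEPNP_ITERATIVE)
    Rm=cv2.Rodrigues(rv)[0];F=np.diag([1,-1,-1.]);V=np.array(p['view'] if view is None else view)
    Rw=V[:3,:3].T@F@Rm; t=V[:3,:3].T@(F@tv.ravel()/1000-V[:3,3])
    err=cv2.projectPoints(obj,rv,tv,K,None)[0][:,0]-np.array([A,B,l,rt])
    yaw=np.degrees(np.arctan2(Rw[1,0],Rw[0,0])); nose=np.degrees(np.arcsin(Rw[2,0])); roll=np.degrees(np.arcsin(Rw[2,1]))
    print('origin',np.round(t*1000,1),'yaw %.2f noseup %.2f leftup %.2f'%(yaw,nose,roll),'err',np.abs(err).max().round(2))
    return Rw,t*1000
E
python3 - <<'E'
from pl import *
im=np.load('pics/w4.npy');p=camera_params('wrist');Rw,t=pose(im,p)
print('TCP',get_obs()['position']*1000,'handle34',t+Rw@[-32,0,34])
E
```

```text
no slot [124.84562 267.38107] [513.02014 263.01077]Traceback (most recent call last):
  File "<stdin>", line 2, in <module>
TypeError: cannot unpack non-iterable NoneType object
```

```bash
python3 - <<'E'
s=open('pl.py').read()
a=s.index("    cs,h=");b=s.index("    bx=") if "    bx=" in s else s.index("    r=max(inner")
s=s[:a]+"""    mm=m.copy();mm=cv2.morphologyEx(mm,cv2.MORPH_CLOSE,np.ones((2,2)))
    n,l0,st,c=cv2.connectedComponentsWithStats(1-mm)
    inner=[]
    for i in range(1,n):
        if 150<st[i,4]<3000 and abs(c[i][0]-320)<30 and 50<st[i,2]<130: inner.append(cv2.minAreaRect(np.argwhere(l0==i)[:,::-1].astype(np.float32)))
    if not inner: print('no slot',A,B,[(st[i].tolist()) for i in range(1,n) if st[i,4]>100]); return None
"""+s[b:]
s=s.replace("+[.5,0],","-[.5,0],").replace("-[.5,0]\n","+[.5,0]\n")
open('pl.py','w').write(s)
E
python3 - <<'E'
from pl import *
im=np.load('pics/w4.npy');p=camera_params('wrist');r=pose(im,p)
if r: Rw,t=r;print('TCP',get_obs()['position']*1000,'handle34',t+Rw@[-32,0,34])
E
```

```text
px [124.84562 267.38107] [513.02014 263.01077] slot [282.5 412. ] [362.5 412. ]
origin [654.5  17.8 145. ] yaw -1.22 noseup -0.26 leftup -1.35 err 1.63
TCP [621.67821922  18.03989021 134.75333527] handle34 [622.63487162  19.22932265 179.1455233 ]
```

move_arm:
  steps:
    - [[0,0,-8],0,62]
    - [[0,0,-15],0,62]
    - [[0,0,-20],0,62]
    - [[-1,0,-24],0,62]
    - [[-3,0,-28],0,62]
    - [[-4,0,-32],0,62]
    - [[-5,0,-36],0,62]
    - [[-5,0,-40],0,62]

```text
time: 11.8
position: [0.6148, 0.0184, 0.0936]
eef_rot: [0.012, 1.0, 0.0, -0.001]
wrist_force: [-10.8, 1.7, 6.1]
width: 0.808
grasp_force: 48.7
```

```bash
python3 - <<'E'
from pl import *
p=camera_params('wrist');im=save('wrist','w5');r=pose(im,p);o=get_obs()
print(o['wrist_force'],o['wrist_torque'],o['width'],o['grasp_force'])
if r: Rw,t=r;P=o['position']*1000;print('TCP',P,'h34-TCP',t+Rw@[-32,0,34]-P)
E
```

```text
px [131.64777 280.17468] [505.22458 277.95453] slot [279.5 444. ] [364.5 444. ]
origin [656.   17.7 112.6] yaw -1.46 noseup 12.89 leftup -1.94 err 1.53
[-7.47568765  2.10938617  3.98348861] [0.37135895 1.20641505 0.17137853] 0.8103730688813753 48.57637166976929
TCP [614.61215821  18.35384675  92.72664516] h34-TCP [ 2.67085236  1.52214916 45.84030285]
```

The in-hand pivot works: 12.9° nose-up with the nose on the tile. A little further.

move_arm:
  steps:
    - [[0,0,-4],0,62]
    - [[-1,0,-7],0,62]
    - [[-2,0,-10],0,62]
    - [[-2,0,-10],0,62]

```text
time: 12.25
position: [0.6142, 0.0182, 0.0845]
eef_rot: [0.012, 1.0, 0.0, 0.001]
wrist_force: [-5.2, 2.3, 7.7]
width: 0.807
grasp_force: 49.2
```

```bash
python3 - <<'E'
from pl import *
p=camera_params('wrist');im=save('wrist','w6');r=pose(im,p);o=get_obs()
print(o['wrist_force'],o['wrist_torque'],o['width'],o['grasp_force'])
if r: Rw,t=r;P=o['position']*1000;print('TCP',P,'h34-TCP',t+Rw@[-32,0,34]-P)
E
```

```text
no slot [134.5     286.04614] [503.5    284.1105] [[0, 0, 640, 480, 276686]]
[-5.65183507  2.32249054  6.74012322] [0.30390074 0.69223745 0.1196452 ] 0.8059006358176696 49.20400857925415
```

```bash
cat > tilt.py <<'E'
from pl import *
def tilt(f):
    p=camera_params('wrist');im=save('wrist',f);o=get_obs();P=o['position']*1000
    A,B,*_,m=platepose(im,p)
    d=p['fx']*160/np.linalg.norm(B-A); c,r=ray(p,(A+B)/2); X=1000*c+r*d   # r has unit depth
    rel=X-P
    # rel = H + (-23c+26s, ., -23s-26c)
    print('rear px',A,B,'rear-TCP',np.round(rel,1),'TCP',np.round(P,1),'F',np.round(o['wrist_force'],1),o['grasp_force'])
    th=np.degrees(np.arctan2(26,23)); 
    for H in ((1.5,45),(0,45),(2.5,45)):
        v=rel[[0,2]]-np.array(H); print(H,'len %.1f (34.7) theta %.1f'%(np.hypot(*v),np.degrees(np.arctan2(v[1],v[0]))%360-(180+th)))
    return im
E
python3 - <<'E'
from tilt import *
im=tilt('w7'); print(im[425:480:3,320].tolist())
E
```

```text
rear px [134.5    286.1535] [503.5    284.0609] rear-TCP [-10.8  -0.3  13.3] TCP [614.1  18.3  84.4] F [-6.1  2.2  6.7] 49.200233817100525
(1.5, 45) len 34.0 (34.7) theta 20.4
(0, 45) len 33.5 (34.7) theta 22.8
(2.5, 45) len 34.4 (34.7) theta 18.8
[[24, 81, 151], [24, 80, 152], [25, 79, 151], [27, 79, 152], [21, 77, 150], [22, 79, 151], [28, 79, 151], [31, 71, 135], [181, 182, 171], [182, 182, 171], [182, 182, 171], [11, 31, 62], [11, 29, 63], [9, 31, 61], [25, 25, 26], [23, 23, 25], [12, 14, 15], [18, 21, 24], [22, 25, 27]]
```

Tilt is about 19–20°. I'll lift off and place the plate above the studs, staying 10 mm clear of the tips.

move_arm:
  steps:
    - [[-5,0,20],0,62]
    - [[-10,0,40],0,62]
    - [[-35,0,45],0,62]
    - [[-55,0,40],0,62]
    - [[-55,0,25],0,62]
    - [[-55,0,12],0,62]
    - [[-55,0,12],0,62]
    - [[-55,0,12],0,62]

```text
time: 13.15
position: [0.5593, 0.0179, 0.0945]
eef_rot: [0.012, 1.0, -0.0, -0.001]
wrist_force: [0.5, 0.0, -2.8]
width: 0.806
grasp_force: 47.8
```

```bash
python3 - <<'E'
from tilt import *
im=tilt('w8');p=camera_params('wrist')
save('side','s8');save('top','t8')
b=cv2.GaussianBlur(im,(0,0),1).astype(float)
print(im[230,60:600:20].tolist())
E
```

```text
rear px [134.5     285.84717] [503.5     283.04956] rear-TCP [-11.3  -0.3  12.5] TCP [559.6  17.9  95.1] F [ 1.   0.1 -1.3] 47.77351498603821
(1.5, 45) len 34.9 (34.7) theta 19.9
(0, 45) len 34.4 (34.7) theta 22.3
(2.5, 45) len 35.3 (34.7) theta 18.4
[[171, 170, 165], [176, 175, 170], [176, 175, 169], [178, 176, 172], [174, 172, 167], [178, 176, 171], [175, 159, 113], [177, 161, 115], [176, 160, 114], [176, 160, 114], [176, 160, 114], [177, 162, 116], [177, 161, 115], [176, 160, 114], [177, 161, 116], [176, 161, 115], [177, 161, 115], [177, 161, 116], [178, 160, 115], [176, 160, 114], [176, 159, 114], [175, 174, 169], [173, 172, 167], [170, 170, 164], [173, 172, 167], [170, 167, 162], [169, 168, 163]]
```

The plate is centred on the tool and tilted 19°. The deck centreline calls for +2 mm in y. I'll descend along the stud axis in small steps and watch the force.

move_arm:
  steps:
    - [[2,2,-5],0,62]
    - [[4,2,-14],0,62]
    - [[7,2,-24],0,62]
    - [[7,2,-24],0,62]
    - [[8.5,2,-27],0,62]
    - [[10,2,-29],0,62]
    - [[10,2,-29],0,62]

```text
time: 14.0
position: [0.5697, 0.0199, 0.0665]
eef_rot: [0.012, 1.0, -0.0, 0.0]
wrist_force: [1.6, 0.1, -2.9]
width: 0.807
grasp_force: 47.9
```

```bash
python3 - <<'E'
from tilt import *
o=get_obs();print(o['wrist_force'],o['wrist_torque'])
im=tilt('w9')
a=save('side','s9');cv2.imwrite('pics/c9.png',cv2.resize(a[150:280,280:420],(800,743),interpolation=2)[:600,:,::-1])
E
```

```text
[ 1.60584093  0.11696506 -2.92231888] [ 0.00781124 -0.15869059 -0.0882079 ]
rear px [134.5    285.8188] [503.5     283.17917] rear-TCP [-10.9  -0.3  13. ] TCP [569.6  19.9  66.7] F [ 1.6 -0.4 -2.2] 47.928128242492676
(1.5, 45) len 34.3 (34.7) theta 20.4
(0, 45) len 33.8 (34.7) theta 22.7
(2.5, 45) len 34.7 (34.7) theta 18.8
```

View pics/c9.png

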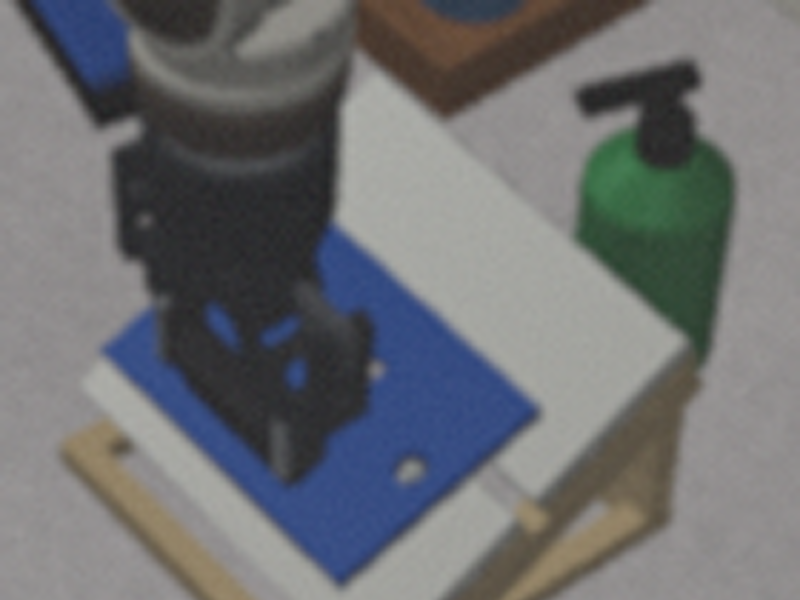

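The side crop shows the right hole at (411,470) over its stud, with no contact force yet. I'll continue down to nose contact, then rotate.

move_arm:
  steps:
    - [[1,0,-2],0,62]
    - [[2,0,-4],0,62]
    - [[3,0,-6],0,62]
    - [[3,0,-8],0,62]
    - [[3,0,-10],0,62]
    - [[3,0,-10],0,62]

```text
time: 14.7
position: [0.5723, 0.02, 0.0565]
eef_rot: [0.012, 1.0, 0.0, 0.0]
wrist_force: [-0.3, -0.7, 3.0]
width: 0.807
grasp_force: 48.8
```

```bash
python3 - <<'E'
from tilt import *
o=get_obs();print(o['wrist_force'],o['wrist_torque'])
im=tilt('w10')
E
```

```text
[-0.3388517  -0.71670299  3.00389221] [ 0.06661181 -0.34751402 -0.05224037]
rear px [135.7904 288.5   ] [502.25375 288.5    ] rear-TCP [-8.8 -0.3 12.6] TCP [572.2  20.   56.6] F [-0.9  0.5  2.8] 48.80057215690613
(1.5, 45) len 34.0 (34.7) theta 23.8
(0, 45) len 33.6 (34.7) theta 26.3
(2.5, 45) len 34.3 (34.7) theta 22.2
```

move_arm:
  steps:
    - [[0,0,-2],0,62]
    - [[0.5,0,-4],0,62]
    - [[0.5,0,-6],0,62]
    - [[1,0,-8],0,62]
    - [[1,0,-10],0,62]
    - [[1,0,-12],0,62]
    - [[1,0,-12],0,62]

```text
time: 15.45
position: [0.5725, 0.02, 0.0436]
eef_rot: [0.012, 1.0, -0.0, -0.001]
wrist_force: [-4.7, 0.2, 1.5]
width: 0.813
grasp_force: 48.9
```

```bash
python3 - <<'E'
from tilt import *
o=get_obs();print(o['wrist_force'],o['wrist_torque'])
im=tilt('w11')
E
```

```text
[-4.6517333   0.18669448  1.49890655] [ 0.02818832  0.58245083 -0.08925904]
rear px [138.51686 299.5    ] [499.56155 299.5    ] rear-TCP [-3.1 -0.4 11.7] TCP [572.5  19.9  43.7] F [-4.9  0.8  1.6] 48.8224196434021
(1.5, 45) len 33.6 (34.7) theta 33.6
(0, 45) len 33.4 (34.7) theta 36.2
(2.5, 45) len 33.8 (34.7) theta 31.9
```

move_arm:
  steps:
    - [[0.5,0,-1],0,62]
    - [[0.5,0,-2],0,62]
    - [[0.5,0,-3],0,62]
    - [[0.5,0,-3],0,62]

```text
time: 15.9
position: [0.573, 0.0199, 0.0419]
eef_rot: [0.012, 1.0, -0.0, -0.001]
wrist_force: [-9.3, -0.3, 8.9]
width: 0.807
grasp_force: 49.6
```

```bash
python3 - <<'E'
from tilt import *
o=get_obs();print(o['wrist_force'],o['wrist_torque'])
im=tilt('w12')
E
```

```text
[-9.27631129 -0.30992494  8.88607297] [-3.41995202e-02  1.45471333e+00  1.00691958e-03]
rear px [138.74388 301.5    ] [499.48648 301.5    ] rear-TCP [-2.2 -0.5 12. ] TCP [573.   19.9  41.9] F [-9.5 -1.1  9.2] 49.63009715080261
(1.5, 45) len 33.2 (34.7) theta 35.1
(0, 45) len 33.1 (34.7) theta 37.7
(2.5, 45) len 33.4 (34.7) theta 33.4
```

The force is now normal to the tiles, so the plate is flush. I'll release, retreat and verify.

move_arm:
  steps:
    - [[0,0,0],0,85]
    - [[0,0,0],0,85]
    - [[0,0,0],0,85]
    - [[0,0,0],0,85]
    - [[0,0,10],0,85]
    - [[0,0,30],0,85]
    - [[0,0,70],0,85]
    - [[-10,0,120],0,85]
    - [[-20,0,170],0,85]
    - [[-28,2,216],0,85]
    - [[-28,2,216],0,85]
    - [[-28,2,216],0,85]

```text
time: 17.15
position: [0.5463, 0.022, 0.2594]
eef_rot: [0.012, 1.0, 0.0, 0.002]
wrist_force: [0.3, 0.5, -0.5]
width: 0.997
grasp_force: 0.0
```

```bash
python3 - <<'E'
from h import *
p=camera_params('wrist');im=save('wrist','w13');save('side','s13');save('top','t13')
o=get_obs();print(o['position'],o['width'],o['wrist_force'])
b=cv2.GaussianBlur(im,(0,0),.7).astype(float)
m=((b[:,:,2]>1.8*b[:,:,0])&(b[:,:,2]>90)).astype(np.uint8);m[:150]=0;m[420:]=0;m[:,:205]=0;m[:,435:]=0
def dk(X): # deck mm -> world
    a=np.radians(-1.45);x=np.array([np.cos(a)*.866,np.sin(a)*.866,.5]);z=np.array([-np.cos(a)*.5,-np.sin(a)*.5,.866]);y=np.array([-np.sin(a),np.cos(a),0])
    return (np.array([640.1,17.9,85])+X[0]*x+X[1]*y+X[2]*z)/1000
for n,X in dict(holeL=(-20,62,8),holeR=(-20,-62,8),slot=(0,0,8),tl=(-75,80,8),tr=(-75,-80,8),nl=(35,80,8),nr=(35,-80,8),studLtip=(-20,62,20),studRtip=(-20,-62,20)).items(): print(n,proj(p,dk(X)).round(1))
cs,h=cv2.findContours(m,cv2.RETR_CCOMP,cv2.CHAIN_APPROX_NONE)
for c,hh in zip(cs,h[0]):
    if cv2.contourArea(c)>40:
        M=cv2.moments(c);print('in' if hh[3]>=0 else 'out',cv2.contourArea(c),round(M['m10']/M['m00'],1),round(M['m01']/M['m00'],1),cv2.boundingRect(c), cv2.approxPolyDP(cv2.convexHull(c),5,True)[:,0].tolist())
E
```

```text
[0.54543068 0.02190602 0.25611966] 0.9969809746702643 [ 0.60948443  0.34156648 -0.03286392]
holeL [382.8 281.6]
holeR [252.3 281.6]
slot [317.6 302.8]
tl [399.6 225.3]
tr [235.5 225.4]
nl [404.1 340.9]
nr [231.  341.1]
studLtip [384.9 280.2]
studRtip [250.2 280.3]
out 18998.0 317.6 282.5 (232, 225, 172, 115) [[399, 226], [403, 339], [232, 339], [237, 225]]
in 396.5 317.8 302.0 (297, 297, 42, 11) [[297, 302], [338, 299], [336, 307]]
in 162.0 382.8 280.5 (375, 274, 16, 15) [[379, 274], [390, 278], [385, 288], [375, 281]]
in 160.0 252.9 280.7 (245, 274, 16, 15) [[257, 274], [260, 283], [249, 287], [245, 280]]
in 2367.5 317.6 242.8 (277, 228, 82, 31) [[277, 231], [356, 228], [358, 249], [351, 258], [285, 258]]
```

The template is seated: holes at (382.8,280.5) and (252.9,280.7) and slot at (317.8,302.0) are each within about 1 px of the flush prediction. Next is the green gauge.

move_arm:
  steps:
    - [[-7,-32,0],-8.5,85]
    - [[-14,-64,0],-17,85]
    - [[-21,-97,0],-25,60]
    - [[-28,-129,0],-34,40]
    - [[-36,-162,0],-42,40]
    - [[-43,-194,0],-50,40]
    - [[-50,-226,0],-58,40]
    - [[-57,-260,0],-66,40]
    - [[-64,-292,0],-74,40]
    - [[-71,-324,0],-82,40]
    - [[-71,-324,0],-88.6,40]
    - [[-71,-324,0],-88.6,40]

```text
time: 18.5
position: [0.474, -0.3027, 0.2557]
eef_rot: [0.708, 0.706, -0.0, -0.001]
wrist_force: [0.1, 0.1, 0.2]
width: 0.469
grasp_force: 0.0
```

move_arm:
  steps:
    - [[0,0,0],0,40]
    - [[0,0,0],0,40]
    - [[0,0,0],0,40]

```text
time: 18.8
position: [0.4749, -0.3014, 0.2574]
eef_rot: [0.706, 0.708, 0.0, -0.0]
wrist_force: [0.1, 0.0, 0.5]
width: 0.47
grasp_force: 0.0
```

```bash
python3 - <<'E'
from h import *
p=camera_params('wrist');im=save('wrist','w14');o=get_obs();P=o['position'];print(P,o['width'],o['eef_rot'],o['joint_positions'][5])
b=cv2.GaussianBlur(im,(0,0),.7).astype(float);R,G,B=b[...,0],b[...,1],b[...,2]
for n,m in dict(green=(G>1.7*R)&(G>1.4*B)&(G>50),red=(R>2.2*G)&(R>2*B)&(R>70),yel=(R>2.2*B)&(G>2*B)&(R>90)).items():
    m=m.astype(np.uint8);k,l,s,c=cv2.connectedComponentsWithStats(m)
    for i in range(1,k):
        if s[i,4]>150:
            q=cv2.findContours((l==i).astype(np.uint8),0,1)[0][0];print(n,s[i],c[i].round(1),cv2.approxPolyDP(cv2.convexHull(q),3,True)[:,0].tolist())
    if n=='green':
        k=1+np.argmax(s[1:,4]);
g=im.sum(2)
for c in (250,256,262,268,274,280,286,292,350,356,362,368,374,380): r=np.where(g[290:,c]<140)[0];print(c,r[0]+290 if len(r) else None,end=' ')
cv2.imwrite('pics/w14.png',im[...,::-1])
E
```

```text
[ 0.47490396 -0.30149311  0.25745337] 0.4627409648255812 [ 7.06440313e-01  7.07772622e-01 -7.17673661e-06  4.10336660e-06] 1.003269365486189
green [ 298  193   42   39 1581] [318.3 211.7] [[339, 194], [338, 229], [299, 229], [299, 193]]
red [ 411  194   54   40 1810] [436.  213.8] [[455, 195], [464, 219], [462, 232], [411, 229], [414, 194]]
yel [  58  104   67   43 1935] [ 93.7 122.9] [[124, 116], [119, 144], [114, 146], [95, 144], [58, 124], [67, 110], [81, 104], [107, 105]]
yel [ 70 153  43  20 501] [ 92.9 162.8] [[112, 162], [102, 171], [94, 172], [70, 161], [94, 153], [105, 155]]
yel [ 354  193   47   40 1763] [376.8 212.6] [[398, 194], [399, 232], [354, 229], [356, 193]]
250 358 256 336 262 315 268 324 274 458 280 458 286 459 292 460 350 459 356 458 362 458 368 457 374 312 380 328
```

View pics/w14.png

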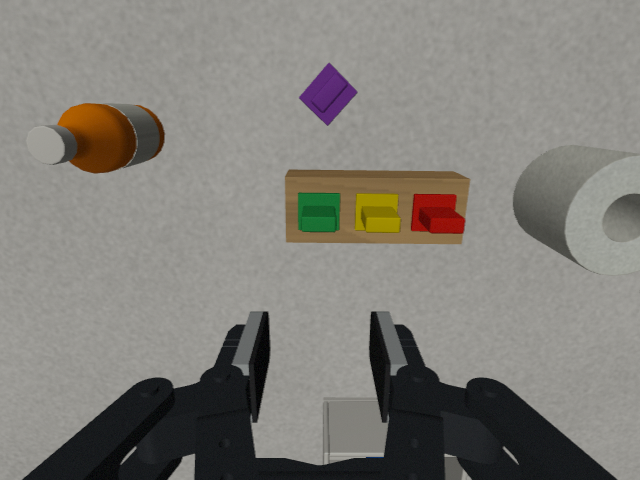

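The view shows green at (319,212), yellow at (377,213) and red at (436,214) in the rack, with purple loose at (328,94). The fingers are at about 40 mm with their tips near row 312.

```bash
python3 - <<'E'
from h import *
p=camera_params('wrist');im=np.load('pics/w14.npy');P=get_obs()['position']
f=lambda u,z:np.round(1000*onplane(p,u,z)[:2],1)
b=cv2.GaussianBlur(im,(0,0),.6).astype(int)
for u in [(298.5,193),(339.5,193.5),(355.5,193),(398.5,193.5),(413.5,194),(455.5,194.5)]: print('sh',u,f(u,.056))
print('rack top edge', f((286,177),.05),f((467,179),.05),f((286,242.5),.05),f((464,243.5),.05))
print('col319 rows188-236',[tuple(b[r,319]) for r in range(188,236,2)])
print('row225',[int(b[225,c][1]) for c in range(294,346)])
print('row210',[int(b[210,c][1]) for c in range(294,346)])
# finger tips: project inner pad corners
for dz in(.01,.015,.02,.025,.03): print(dz,[proj(p,P+np.array([k*.0197,yy,dz])).round(0).tolist() for k in(-1,1) for yy in(-.011,.011)])
E
```

```text
sh (298.5, 193) [ 456.4 -292.3]
sh (339.5, 193.5) [ 494.9 -292.7]
sh (355.5, 193) [ 510.  -292.2]
sh (398.5, 193.5) [ 550.5 -292.7]
sh (413.5, 194) [ 564.6 -293.1]
sh (455.5, 194.5) [ 604.2 -293.6]
rack top edge [ 444.5 -278.3] [ 615.5 -280. ] [ 442.9 -343.3] [ 620.2 -344.1]
col319 rows188-236 [(np.int64(128), np.int64(103), np.int64(68)), (np.int64(131), np.int64(106), np.int64(70)), (np.int64(95), np.int64(101), np.int64(60)), (np.int64(23), np.int64(111), np.int64(51)), (np.int64(24), np.int64(112), np.int64(51)), (np.int64(23), np.int64(112), np.int64(51)), (np.int64(24), np.int64(113), np.int64(51)), (np.int64(24), np.int64(112), np.int64(51)), (np.int64(25), np.int64(111), np.int64(51)), (np.int64(20), np.int64(92), np.int64(41)), (np.int64(20), np.int64(89), np.int64(40)), (np.int64(20), np.int64(90), np.int64(41)), (np.int64(19), np.int64(89), np.int64(39)), (np.int64(19), np.int64(90), np.int64(40)), (np.int64(23), np.int64(97), np.int64(45)), (np.int64(25), np.int64(116), np.int64(53)), (np.int64(25), np.int64(113), np.int64(52)), (np.int64(24), np.int64(112), np.int64(52))
[... 420 characters left out ...]
11, 111, 111, 111, 112, 112, 112, 112, 113, 112, 112, 111, 102, 86, 87, 106, 104, 96, 107, 110, 111, 110, 110, 110]
row210 [100, 100, 101, 102, 107, 112, 112, 110, 103, 91, 90, 89, 89, 90, 89, 89, 89, 89, 89, 88, 88, 89, 89, 89, 89, 90, 90, 89, 89, 88, 88, 89, 89, 90, 89, 89, 89, 88, 88, 84, 79, 91, 107, 110, 106, 96, 93, 104, 107, 107, 107, 107]
0.01 [[274.0, 327.0], [272.0, 283.0], [360.0, 327.0], [362.0, 283.0]]
0.015 [[273.0, 332.0], [271.0, 287.0], [361.0, 333.0], [363.0, 288.0]]
0.02 [[272.0, 338.0], [270.0, 293.0], [362.0, 339.0], [364.0, 293.0]]
0.025 [[270.0, 345.0], [268.0, 298.0], [363.0, 345.0], [365.0, 298.0]]
0.03 [[269.0, 352.0], [267.0, 303.0], [365.0, 352.0], [367.0, 304.0]]
```

Green is centred at (475.8, −310.7), the spacing is 55 mm and the rack is 65 mm wide, all as listed. I'll descend with a 40 mm opening, which clears yellow, and grip along the 30 mm width.

move_arm:
  steps:
    - [[1,-9,-45],-0.5,40]
    - [[1,-9,-90],-0.5,40]
    - [[1,-9,-130],-0.5,40]
    - [[1,-9,-165],-0.5,40]
    - [[1,-9,-190],-0.5,40]
    - [[1,-9,-205],-0.5,40]
    - [[1,-9,-215],-0.5,40]
    - [[1,-9,-220],-0.5,40]
    - [[1,-9,-220],-0.5,40]

```text
time: 19.75
position: [0.476, -0.3111, 0.0378]
eef_rot: [0.71, 0.704, 0.0, 0.0]
wrist_force: [-0.9, -0.7, 0.9]
width: 0.471
grasp_force: 0.0
```

move_arm:
  steps:
    - [[0,0,0],0,24]
    - [[0,0,0],0,24]
    - [[0,0,0],0,24]
    - [[0,0,0],0,24]
    - [[0,0,0],0,24]
  newtons: 30

```text
time: 20.25
position: [0.4763, -0.3114, 0.0386]
eef_rot: [0.71, 0.704, 0.0, 0.001]
wrist_force: [0.0, 0.5, 5.8]
width: 0.343
grasp_force: 30.7
```

Gripped at 29 mm. I'll raise it until about 8 mm of blade is left in the slot, then swing the handle towards +y about the slot lip to pre-tilt it 30°.

move_arm:
  steps:
    - [[0,0,5],0,24]
    - [[0,0,12],0,24]
    - [[0,0,20],0,24]
    - [[0,0,30],0,24]
    - [[0,4,30],0,24]
    - [[0,9,29.5],0,24]
    - [[0,13.5,29],0,24]
    - [[0,19,28],0,24]
    - [[0,24.5,26],0,24]
    - [[0,30,24],0,24]
    - [[0,34.5,21],0,24]
    - [[0,34.5,21],0,24]

```text
time: 21.45
position: [0.4757, -0.2755, 0.0581]
eef_rot: [0.71, 0.704, 0.0, -0.0]
wrist_force: [0.1, -1.2, 3.3]
width: 0.345
grasp_force: 31.0
```

```bash
python3 - <<'E'
from h import *
p=camera_params('wrist');im=save('wrist','w15');s=save('side','s15');o=get_obs();P=o['position'];print(P,o['width'],o['wrist_force'],o['wrist_torque'],o['grasp_force'])
b=cv2.GaussianBlur(im,(0,0),.7).astype(float);R,G,B=b[...,0],b[...,1],b[...,2]
m=((G>1.7*R)&(G>1.4*B)&(G>40)).astype(np.uint8);k,l,st,c=cv2.connectedComponentsWithStats(m)
for i in range(1,k):
    if st[i,4]>100: q=cv2.findContours((l==i).astype(np.uint8),0,1)[0][0];print(st[i],cv2.approxPolyDP(cv2.convexHull(q),4,True)[:,0].tolist())
i=1+np.argmax(st[1:,4]);x=int(c[i][0]);print([ (r,int(G[r,x])) for r in range(st[i,1]-3,st[i,1]+st[i,3]+4,4)])
E
```

```text
[ 0.47567972 -0.27570047  0.05820891] 0.3472528063249781 [0.72283566 0.58570788 4.06161842] [ 0.18982611 -0.21914512  0.01454811] 30.990702509880066
[ 274  313   91   84 7016] [[357, 313], [364, 365], [361, 396], [277, 396], [274, 365], [282, 313]]
[(310, 110), (314, 131), (318, 136), (322, 136), (326, 136), (330, 135), (334, 135), (338, 90), (342, 65), (346, 71), (350, 120), (354, 134), (358, 135), (362, 135), (366, 135), (370, 135), (374, 134), (378, 134), (382, 134), (386, 122), (390, 124), (394, 131), (398, 112)]
```

```bash
cat > gt.py <<'E'
from h import *
from scipy.optimize import least_squares
def gfit(rows,p,P,lean):  # lean: world unit vector of handle-lean direction (toward camera)
    W=np.array([(18,6),(7,6),(7,50),(-7,50)])/1000.
    def pts(q):
        th,a,z=q; c,s=np.cos(th),np.sin(th)
        return [P+lean*(a+u*c+w*s)+np.array([0,0,z-u*s+w*c]) for u,w in W]
    f=lambda q:[proj(p,X)[1]-r for X,r in zip(pts(q),rows)]
    r=least_squares(f,[.5,-.02,0.02]); th,a,z=r.x
    print('theta %.1f shoulder origin rel TCP along lean %.1f z %.1f res'%(np.degrees(th),a*1000,z*1000),np.round(r.fun,1))
    return r.x
E
python3 - <<'E'
from gt import *
p=camera_params('wrist');P=get_obs()['position'];im=np.load('pics/w15.npy').astype(int)
print([(r,im[r,315:325,1].mean().round()) for r in list(range(334,356))+list(range(380,402))])
print('w',[[c for c in range(265,372) if im[r,c,1]>1.6*im[r,c,0] and im[r,c,1]>40][::200]+[max(c for c in range(265,372) if im[r,c,1]>1.6*im[r,c,0] and im[r,c,1]>40)] for r in (316,330,336,352,360,370,384,392)])
gfit([312.5,337.5,349,397.5],p,P,np.array([0,1,0]))
E
```

```text
[(334, np.float64(135.0)), (335, np.float64(136.0)), (336, np.float64(135.0)), (337, np.float64(134.0)), (338, np.float64(82.0)), (339, np.float64(65.0)), (340, np.float64(65.0)), (341, np.float64(65.0)), (342, np.float64(65.0)), (343, np.float64(65.0)), (344, np.float64(65.0)), (345, np.float64(66.0)), (346, np.float64(66.0)), (347, np.float64(88.0)), (348, np.float64(108.0)), (349, np.float64(116.0)), (350, np.float64(120.0)), (351, np.float64(125.0)), (352, np.float64(131.0)), (353, np.float64(135.0)), (354, np.float64(134.0)), (355, np.float64(135.0)), (380, np.float64(134.0)), (381, np.float64(134.0)), (382, np.float64(134.0)), (383, np.float64(134.0)), (384, np.float64(133.0)), (385, np.float64(129.0)), (386, np.float64(122.0)), (387, np.float64(115.0)), (388, np.float64(107.0)), (389, np.float64(88.0)), (390, np.float64(134.0)), (391, np.float64(134.0)), (392, np.float64(134.0)), (393, np.float64(134.0)), (394, np.float64(134.0)), (395, np.float64(126.0)), (396, np.float64(110.0)), (397, np.float64(114.0)), (398, np.float64(112.0)), (399, np.float64(112.0)), (400, np.float64(111.0)), (401, np.float64(113.0))]
w [[282, 357], [282, 356], [282, 356], [275, 363], [275, 363], [274, 364], [274, 364], [277, 361]]
theta 27.3 shoulder origin rel TCP along lean -15.4 z 25.3 res [-0.9  1.   0.4 -0.4]
```

```bash
sed -i 's/(-7,50)\])/(-7,50),(-18,6)])/' gt.py; python3 - <<'E'
from gt import *
p=camera_params('wrist');P=get_obs()['position']
gfit([312.5,337.8,346.8,389,395.5],p,P,np.array([0,1,0]))
E
```

```text
theta 27.5 shoulder origin rel TCP along lean -22.9 z 12.4 res [ 0.3 -0.3 -0.2  0.2 -0.1]
```

The fit residual is 0.3 px: the gauge leans about 27.5° the right way. I'll pull it clear along its axis, raise it and carry it over the template with a +89° turn.

move_arm:
  steps:
    - [[0,5,9],0,24]
    - [[0,10,18],0,24]
    - [[0,16,32],0,24]
    - [[0,20,70],0,24]
    - [[0,25,115],0,24]
    - [[12,55,120],8.5,24]
    - [[24,85,120],17,24]
    - [[36,120,120],25.5,24]
    - [[48,150,120],34,24]
    - [[60,185,120],42.5,24]
    - [[72,220,120],51,24]
    - [[86,250,120],59,24]

```text
time: 22.75
position: [0.5616, -0.0242, 0.1797]
eef_rot: [0.268, 0.963, 0.0, 0.0]
wrist_force: [0.4, 0.4, -0.2]
width: 0.342
grasp_force: 30.5
```

move_arm:
  steps:
    - [[10,20,0],8.5,24]
    - [[18,35,0],17,24]
    - [[24,45,0],25.5,24]
    - [[26,45,0],30,24]
    - [[26,45,0],30,24]
    - [[26,45,0],30,24]

```text
time: 23.35
position: [0.5875, 0.0187, 0.1791]
eef_rot: [0.014, 1.0, 0.0, 0.0]
wrist_force: [-0.7, -0.0, -0.7]
width: 0.345
grasp_force: 30.5
```

```bash
python3 - <<'E'
from gt import *
p=camera_params('wrist');im=save('wrist','w16').astype(int);s=save('side','s16');t=save('top','t16');o=get_obs();P=o['position'];print(P,o['eef_rot'],o['wrist_force'],o['grasp_force'],o['width'])
g=im[:,315:325,1].mean(1);isg=(im[:,320,1]>1.6*im[:,320,0])&(im[:,320,1]>40)
rr=np.where(isg)[0];print(rr[0],rr[-1],[(r,int(g[r])) for r in range(rr[0]-2,rr[-1]+3)])
for n in('side','top'):
    a={'side':s,'top':t}[n].astype(int);m=((a[...,1]>1.5*a[...,0])&(a[...,1]>1.3*a[...,2])&(a[...,1]>35)).astype(np.uint8)
    k,l,st,c=cv2.connectedComponentsWithStats(m);print(n,[(st[i].tolist(),c[i].round(1).tolist()) for i in range(1,k) if st[i,4]>25])
E
```

```text
[0.58750212 0.01832831 0.17878482] [1.41692507e-02 9.99899606e-01 5.57077526e-05 8.15615335e-05] [ 1.04739739 -0.06446638 -0.63811129] 30.519255995750427 0.3460344147549025
202 465 [(200, 177), (201, 135), (202, 78), (203, 45), (204, 19), (205, 21), (206, 23), (207, 23), (208, 23), (209, 22), (210, 22), (211, 25), (212, 24), (213, 23), (214, 25), (215, 24), (216, 24), (217, 24), (218, 23), (219, 26), (220, 25), (221, 26), (222, 25), (223, 26), (224, 25), (225, 26), (226, 26), (227, 26), (228, 25), (229, 21), (230, 20), (231, 17), (232, 12), (233, 10), (234, 6), (235, 9), (236, 8), (237, 8), (238, 7), (239, 7), (240, 8), (241, 9), (242, 8), (243, 29), (244, 81), (245, 80), (246, 81), (247, 80), (248, 81), (249, 81), (250, 81), (251, 81), (252, 82), (253, 82), (254, 81), (255, 81), (256, 81), (257, 81), (258, 82), (259, 82), (260, 81), (261, 81), (262, 81), (263, 81), (264, 82), (265, 81), (266, 81), (267, 82), (268, 82), (269, 82), (270, 81), (271, 82), (272, 81), (273, 82), (274, 81), (275, 81), (276, 81), (277, 81), (278, 81), (279, 81), (280, 82), (281, 83), (282, 82), (283, 82), (
[... 1637 characters left out ...]
23, 181), (424, 180), (425, 180), (426, 180), (427, 180), (428, 180), (429, 180), (430, 180), (431, 180), (432, 180), (433, 180), (434, 180), (435, 180), (436, 180), (437, 180), (438, 180), (439, 180), (440, 176), (441, 153), (442, 86), (443, 86), (444, 86), (445, 85), (446, 86), (447, 86), (448, 87), (449, 86), (450, 86), (451, 88), (452, 94), (453, 100), (454, 106), (455, 112), (456, 116), (457, 119), (458, 123), (459, 125), (460, 128), (461, 131), (462, 132), (463, 132), (464, 125), (465, 38), (466, 22), (467, 22)]
side [([322, 172, 8, 11, 55], [325.8, 176.6]), ([382, 173, 25, 22, 330], [392.8, 184.1]), ([333, 183, 12, 13, 52], [338.7, 189.1])]
top [([58, 199, 9, 18, 113], [62.3, 207.7])]
```

```bash
python3 - <<'E'
from gt import *
s=camera_params('side');w=camera_params('wrist');P=get_obs()['position'];lean=np.array([-1,.025,0])
rows=[312.5,337.8,346.8,389,395.5]
q=gfit(rows,w,P,lean)
im=np.load('pics/s16.npy').astype(int)
for (th,a,z) in (q,(np.radians(27.5),-.0185,.020)):
    c,si=np.cos(th),np.sin(th)
    f=lambda u,v,ww:proj(s,P+lean*(a+u*c+ww*si)+np.array([-.025*0,v,z-u*si+ww*c])).round(1).tolist()
    print('shoulder corners',[f(u/1e3,v/1e3,ww/1e3) for u in(-18,18) for v in(-20,20) for ww in(0,6)])
    print('tip',[f(0,v/1e3,-.038) for v in(-15,15)],'top',[f(0,v/1e3,.05) for v in(-15,15)])
m=((im[...,1]>1.4*im[...,0])&(im[...,1]>1.25*im[...,2])).astype(int)
for r in range(168,200): print(r,''.join('#' if m[r,c] else ('o' if im[r,c].min()>105 else ('b' if im[r,c,2]>1.6*im[r,c,0] else '.')) for c in range(310,375)))
E
```

```text
theta 27.7 shoulder origin rel TCP along lean -23.5 z 12.6 res [ 0.3 -0.3 -0.2  0.2 -0.1]
shoulder corners [[348.1, 186.4], [347.2, 185.2], [336.5, 176.5], [335.6, 175.3], [336.7, 197.9], [335.8, 196.8], [325.3, 187.9], [324.4, 186.7]]
tip [[346.5, 197.8], [338.1, 190.4]] top [[333.1, 181.3], [324.4, 173.7]]
shoulder corners [[346.5, 185.0], [345.6, 183.9], [334.9, 175.1], [334.0, 173.9], [335.0, 196.6], [334.1, 195.5], [323.6, 186.5], [322.6, 185.4]]
tip [[344.9, 196.5], [336.4, 189.1]] top [[331.5, 179.8], [322.6, 172.2]]
168 .oooooo..............................................oooooooooooo
169 ooooooo.....................................o......oooooooooooooo
170 oooooooo...................................oooo...ooooooooooooooo
171 ooooooooo..................................oooooooooooooooooooooo
172 ooooooooo.....###.........................ooooooooooooooooooooooo
173 ooooooooo....#####......oo...............oooooooooooooooooooooooo
174 ooooooooo...#######.....oo...............oooooooooooooooooooooooo
175 ooooooooo...########....................ooooooooooooooooooooooooo
176 oooooo
[... 969 characters left out ...]

190 oooooooooooooooo.b..........###.ooooooooooooooooooooooooooooooooo
191 ooooooooooooooo.bbb......######.ooooooooooooooooooooooooooooooooo
192 oooooooooooooobbbbbb....######..ooooooooooooooooooooooooooooooooo
193 ooooooooooooobbbbbbbb..#####.....oooooooooooooooooooooooooooooooo
194 oooooooooooobbbbbbbbbb.####.bbb...ooooooooooooooooooooooooooooooo
195 ooooooooooo.bbbbbbbbbbb###.bbbbb...oooooooooooooooooooooooooooooo
196 oooooooooo.bbbbbbbbbbbbb..bbbbbbb...ooooooooooooooooooooooooooooo
197 ooooooooo.bbbbbbbbbbbbbbbbbbbbbbbb.bb.ooooooooooooooooooooooooooo
198 ooooooooobbbbbbbbbbbbbbbbbbbbbbbbbbbbb.oooooooooooooooooooooooooo
199 oooooooobbbbbbbbbbbbbbbbbbbbbbbbbbbbbbb.ooooooooooooooooooooooooo
```

Wrist and side views agree on the slot-direction offset. I'll approach to just above the slot, then feed in along the deck normal.

move_arm:
  steps:
    - [[3,0.8,-30],0,24]
    - [[6.5,0.8,-55],0,24]
    - [[6.5,0.8,-63],0,24]
    - [[6.5,0.8,-63],0,24]
    - [[6.5,0.8,-63],0,24]
    - [[6.5,0.8,-63],0,24]

```text
time: 24.1
position: [0.5948, 0.0192, 0.1171]
eef_rot: [0.013, 1.0, 0.0, 0.001]
wrist_force: [0.6, -0.4, -0.7]
width: 0.346
grasp_force: 30.5
```

move_arm:
  steps:
    - [[1,0,-1.7],0,24]
    - [[2,0,-3.5],0,24]
    - [[3,0,-5.2],0,24]
    - [[4,0,-6.9],0,24]
    - [[5,0,-8.7],0,24]
    - [[6,0,-10.4],0,24]
    - [[6,0,-10.4],0,24]

```text
time: 24.8
position: [0.6002, 0.0192, 0.1046]
eef_rot: [0.013, 1.0, -0.0, -0.0]
wrist_force: [0.5, -0.1, -0.1]
width: 0.347
grasp_force: 30.5
```

```bash
python3 - <<'E'
from gt import *
p=camera_params('wrist');im=save('wrist','w17').astype(int);o=get_obs();P=o['position'];print(P*1000,o['wrist_force'],o['wrist_torque'],o['grasp_force'],o['width'])
d=P*1000-[640.1,17.9,85];print('TCP deck x %.1f z %.1f'%(d[0]*.866+d[2]*.5,-d[0]*.5+d[2]*.866))
g=im[:,315:325,1].mean(1);print([(r,int(g[r])) for r in range(285,402) if abs(g[r]-g[r-1])>12])
E
```

```text
[600.12364687  19.25965796 104.78668072] [ 1.37112424  0.27711947 -0.82993108] [-0.04526188  0.00794958  0.01425342] 30.52805721759796 0.34089475679650455
TCP deck x -24.7 z 37.1
[(313, 125), (314, 144), (338, 47), (347, 80), (348, 107), (389, 93), (390, 145), (395, 134), (396, 108), (397, 92)]
```

move_arm:
  steps:
    - [[1,0,-1.7],0,24]
    - [[2,0,-3.5],0,24]
    - [[3,0,-5.2],0,24]
    - [[4,0,-6.9],0,24]
    - [[4,0,-6.9],0,24]

```text
time: 25.35
position: [0.6042, 0.0192, 0.0977]
eef_rot: [0.013, 1.0, -0.0, -0.0]
wrist_force: [0.0, 0.2, -0.8]
width: 0.348
grasp_force: 30.5
```

```bash
cat > st.py <<'E'
from gt import *
import sys
p=camera_params('wrist');im=save('wrist',sys.argv[1]).astype(int);o=get_obs();P=o['position'];print((P*1000).round(1),o['wrist_force'].round(1),o['wrist_torque'].round(2),round(o['grasp_force'],1),o['width'])
d=P*1000-[640.1,17.9,85];print('TCP deck x %.1f z %.1f'%(d[0]*.866+d[2]*.5,-d[0]*.5+d[2]*.866))
g=im[:,315:325,1].mean(1);print([(r,int(g[r])) for r in range(285,402) if abs(g[r]-g[r-1])>12])
E
python3 st.py w18
```

```text
[604.2  19.3  98. ] [-0.7 -0.  -0.3] [-0.02  0.07 -0.02] 30.5 0.34907780220495166
TCP deck x -24.6 z 29.2
[(313, 126), (314, 147), (338, 48), (347, 82), (348, 109), (389, 94), (390, 147), (395, 136), (396, 110), (397, 94)]
```

The blade is in the slot without resistance, so I'll keep going.

move_arm:
  steps:
    - [[0.9,0,-1.8],0,24]
    - [[1.8,0,-3.6],0,24]
    - [[2.7,0,-5.4],0,24]
    - [[3.6,0,-7.2],0,24]
    - [[4.5,0,-9],0,24]
    - [[5.3,0,-10.8],0,24]
    - [[5.3,0,-10.8],0,24]

```text
time: 26.1
position: [0.6095, 0.0193, 0.087]
eef_rot: [0.013, 1.0, 0.0, -0.0]
wrist_force: [0.6, -0.0, -0.8]
width: 0.35
grasp_force: 30.5
```

```bash
python3 st.py w19
```

```text
[609.5  19.3  87.1] [-0.1 -0.4 -0.3] [ 0.02 -0.07 -0.01] 30.5 0.3481407081422619
TCP deck x -25.5 z 17.2
[(313, 130), (314, 151), (338, 50), (347, 85), (348, 112), (389, 97), (390, 152), (395, 140), (396, 113), (397, 98)]
```

move_arm:
  steps:
    - [[0.9,0,-1.8],0,24]
    - [[1.8,0,-3.6],0,24]
    - [[2.7,0,-5.4],0,24]
    - [[3.6,0,-7.2],0,24]
    - [[3.6,0,-7.2],0,24]

```text
time: 26.65
position: [0.6131, 0.0192, 0.0797]
eef_rot: [0.013, 1.0, -0.0, -0.0]
wrist_force: [-0.1, 0.4, -0.7]
width: 0.348
grasp_force: 30.5
```

```bash
python3 st.py w20
```

```text
[613.   19.2  79.9] [-0.2  0.5 -0.3] [ 0.03  0.03 -0.04] 30.5 0.346036677127268
TCP deck x -26.0 z 9.1
[(313, 133), (314, 154), (338, 52), (347, 87), (348, 115), (389, 100), (390, 154), (395, 143), (396, 116), (397, 101)]
```

move_arm:
  steps:
    - [[0.5,0,-0.9],0,24]
    - [[1,0,-1.8],0,24]
    - [[1.5,0,-2.7],0,24]
    - [[2,0,-3.6],0,24]
    - [[2,0,-3.6],0,24]

```text
time: 27.2
position: [0.6151, 0.0193, 0.0763]
eef_rot: [0.013, 1.0, 0.0, -0.0]
wrist_force: [-0.8, -0.5, -1.2]
width: 0.35
grasp_force: 30.5
```

```bash
python3 st.py w21
```

```text
[615.1  19.3  76.5] [ 0.3  0.5 -1.1] [ 0.02  0.   -0.01] 30.5 0.3471075100249063
TCP deck x -25.9 z 5.1
[(313, 135), (314, 156), (338, 52), (347, 89), (348, 117), (389, 101), (390, 157), (395, 144), (396, 117), (397, 102)]
```

move_arm:
  steps:
    - [[0.5,0,-0.9],0,24]
    - [[1,0,-1.7],0,24]
    - [[1.5,0,-2.6],0,24]
    - [[2,0,-3.5],0,24]
    - [[2,0,-3.5],0,24]

```text
time: 27.75
position: [0.6156, 0.0193, 0.0757]
eef_rot: [0.013, 1.0, 0.0, -0.0]
wrist_force: [-16.7, -1.3, 19.3]
width: 0.345
grasp_force: 33.1
```

```bash
python3 st.py w22
```

```text
[615.6  19.3  75.7] [-16.5  -0.2  20.1] [ 0.03  2.98 -0.  ] 33.1 0.34629979568496394
TCP deck x -25.9 z 4.2
[(312, 84), (313, 135), (314, 152), (338, 81), (339, 52), (347, 95), (348, 122), (389, 91), (390, 157), (397, 79), (398, 102)]
```

Contact at TCP deck z 4.2, close to the predicted 3.5. The lean is about 2° short, so the up-slope edge of the shoulder touches first. I'll ease off and nudge the handle down-slope to bring it flat.

move_arm:
  steps:
    - [[-1,0,1.2],0,24]
    - [[-1.8,0,0.9],0,24]
    - [[-2.5,0,0.6],0,24]
    - [[-2.5,0,0],0,24]
    - [[-2.5,0,0],0,24]

```text
time: 28.3
position: [0.6153, 0.0193, 0.0751]
eef_rot: [0.013, 1.0, 0.0, 0.001]
wrist_force: [-4.0, -0.4, 10.8]
width: 0.349
grasp_force: 32.0
```

```bash
python3 st.py w23; python3 - <<'E'
from gt import *
p=camera_params('wrist');P=get_obs()['position'];im=np.load('pics/w23.npy').astype(int);g=im[:,315:325,1].mean(1)
print([int(x) for x in g[306:316]],[int(x) for x in g[334:350]],[int(x) for x in g[384:402]])
E
```

```text
[615.3  19.3  75.1] [-4.3  0.4 11.3] [-0.06  0.42  0.05] 32.0 0.3478017839938539
TCP deck x -26.4 z 3.9
[(313, 83), (314, 132), (315, 154), (339, 52), (346, 72), (347, 102), (348, 125), (389, 100), (390, 157), (398, 83), (399, 102)]
[101, 101, 101, 101, 101, 101, 100, 83, 132, 154] [156, 156, 156, 156, 155, 52, 52, 53, 53, 54, 54, 54, 72, 102, 125, 131] [156, 149, 142, 136, 131, 100, 157, 157, 157, 157, 158, 157, 153, 143, 83, 102, 102, 102]
```

```bash
python3 - <<'E'
from gt import *
p=camera_params('wrist');P=get_obs()['position']
th,a,z=gfit([313.4,338.9,346.2,389,397.8],p,P,np.array([-1,.025,0]))
d=P*1000+[-a*1000,0,z*1000]-[640.1,17.9,85];print('shoulder origin deck x %.1f z %.1f'%(d[0]*.866+d[2]*.5,-d[0]*.5+d[2]*.866))
E
```

```text
theta 28.9 shoulder origin rel TCP along lean -22.7 z 14.9 res [ 0.3 -0.1 -0.3  0.3 -0.2]
shoulder origin deck x 0.8 z 5.4
```

move_arm:
  steps:
    - [[0,0,0],0,60]
    - [[0,0,0],0,60]
    - [[0,0,0],0,60]
    - [[0,0,0],0,60]
    - [[0,0,10],0,60]
    - [[0,0,25],0,60]
    - [[-5,0,50],0,60]
    - [[-20,0,95],0,60]
    - [[-40,0,140],0,60]
    - [[-70,2,183],0,60]
    - [[-70,2,183],0,60]
    - [[-70,2,183],0,60]

```text
time: 29.55
position: [0.545, 0.0213, 0.2591]
eef_rot: [0.013, 1.0, 0.0, 0.002]
wrist_force: [0.3, -0.3, -0.1]
width: 0.704
grasp_force: 0.0
```

```bash
python3 - <<'E'
from h import *
p=camera_params('wrist');im=save('wrist','w24').astype(int);save('side','s24');save('top','t24')
o=get_obs();print(o['position'],o['width'],o['wrist_force'])
a=np.radians(-1.45);ex=np.array([np.cos(a)*.866,np.sin(a)*.866,.5]);ez=np.array([-np.cos(a)*.5,-np.sin(a)*.5,.866]);ey=np.array([-np.sin(a),np.cos(a),0])
dk=lambda X:(np.array([640.1,17.9,85])+X[0]*ex+X[1]*ey+X[2]*ez)/1000
for n,X in dict(sh_near=(-18,0,14),sh_far=(18,0,14),h_base_near=(-7,0,14),h_top_near=(-7,0,58),h_top_far=(7,0,58),plate_near=(-75,0,8),plate_far=(35,0,8),shR=(0,-20,14),shL=(0,20,14),htR=(0,-15,58),htL=(0,15,58),holeL=(-20,62,8),holeR=(-20,-62,8)).items(): print(n,proj(p,dk(X)).round(1))
c=int(proj(p,dk((0,0,58)))[0]);g=im[:,c-4:c+5].mean(1)
print(c,[(r,g[r].astype(int).tolist()) for r in range(200,420) if abs(g[r,1]-g[r-1,1])>9 or abs(g[r,2]-g[r-1,2])>14])
m=((im[...,1]>1.6*im[...,0])&(im[...,1]>1.3*im[...,2])&(im[...,1]>35)).astype(np.uint8);k,l,st,ce=cv2.connectedComponentsWithStats(m);print([(st[i].tolist(),ce[i].round(1).tolist()) for i in range(1,k) if st[i,4]>60])
m=((im[...,2]>1.8*im[...,0])&(im[...,2]>90)).astype(np.uint8);m[:,:205]=0;m[:,435:]=0;k,l,st,ce=cv2.connectedComponentsWithStats(m);print('blue',[(st[i].tolist()) for i in range(1,k) if st[i,4]>300])
E
```

```text
[0.54468834 0.02123115 0.25497608] 0.7040534522696635 [-1.51402008 -0.61340182  0.22042253]
sh_near [318.4 284.2]
sh_far [318.5 323.4]
h_base_near [318.5 296. ]
h_top_near [318.4 292.4]
h_top_far [318.4 309.6]
plate_near [318.3 226.4]
plate_far [318.6 342.1]
shR [296.9 303.7]
shL [340.1 303.6]
htR [300.1 301. ]
htL [336.7 300.9]
holeL [383.7 282.6]
holeR [253.2 282.9]
318 [(206, [153, 152, 147]), (211, [160, 161, 149]), (225, [136, 145, 152]), (226, [25, 73, 140]), (230, [16, 16, 16]), (258, [11, 26, 49]), (259, [26, 74, 141]), (282, [16, 64, 84]), (283, [28, 121, 56]), (290, [18, 82, 37]), (291, [21, 102, 45]), (292, [27, 118, 55]), (306, [25, 110, 50]), (307, [11, 55, 23]), (309, [21, 88, 41]), (310, [31, 124, 59]), (321, [19, 82, 70]), (322, [28, 77, 143]), (341, [110, 129, 151]), (342, [169, 170, 158]), (408, [152, 153, 142]), (409, [11, 61, 25]), (410, [15, 79, 34])]
[([298, 283, 43, 38, 1628], [318.9, 301.6]), ([282, 409, 63, 54, 2955], [313.4, 433.4])]
blue [[234, 226, 170, 115, 14611]]
```

```bash
python3 - <<'E'
from h import *
s=camera_params('side');im=np.load('pics/s24.npy').astype(int)
a=np.radians(-1.45);ex=np.array([np.cos(a)*.866,np.sin(a)*.866,.5]);ez=np.array([-np.cos(a)*.5,-np.sin(a)*.5,.866]);ey=np.array([-np.sin(a),np.cos(a),0])
dk=lambda X:(np.array([640.1,17.9,85])+X[0]*ex+X[1]*ey+X[2]*ez)/1000
def hull(dx,dz):
    P=[proj(s,dk((u+dx,v,w+dz))) for U,V,Wl in((18,20,(8,14)),(7,15,(14,58))) for u in(-U,U) for v in(-V,V) for w in Wl]
    return np.array(P)
for dx,dz in((0,0),(-2,0),(-2,5),(-2,10)):
    h=hull(dx,dz);print(dx,dz,'bbox cols %.1f-%.1f rows %.1f-%.1f'%(h[:,0].min(),h[:,0].max(),h[:,1].min(),h[:,1].max()))
m=((im[...,1]>1.5*im[...,0])&(im[...,1]>1.25*im[...,2])&(im[...,1]>30)).astype(np.uint8);k,l,st,c=cv2.connectedComponentsWithStats(m)
print([(st[i].tolist(),c[i].round(1).tolist()) for i in range(1,k) if st[i,4]>25])
print('plate corners',[proj(s,dk(X)).round(1).tolist() for X in((-75,-80,8),(35,-80,8),(-75,80,8),(35,80,8))])
b=((im[...,2]>1.6*im[...,0])&(im[...,2]>60)).astype(np.uint8);k,l,st,c=cv2.connectedComponentsWithStats(b);print('blue',[st[i].tolist() for i in range(1,k) if st[i,4]>150])
# rest of the scene: top view before/after
t0=np.load('pics/top0.npy').astype(int);t1=np.load('pics/t24.npy').astype(int)
d=(np.abs(t0-t1).max(2)>45).astype(np.uint8);k,l,st,c=cv2.connectedComponentsWithStats(cv2.morphologyEx(d,cv2.MORPH_OPEN,np.ones((2,2))));print('changed',[st[i].tolist() for i in range(1,k) if st[i,4]>15])
E
```

```text
0 0 bbox cols 329.8-354.2 rows 198.0-222.1
-2 0 bbox cols 329.2-353.6 rows 198.6-222.7
-2 5 bbox cols 328.3-352.9 rows 197.8-222.0
-2 10 bbox cols 327.5-352.1 rows 197.0-221.2
[([382, 173, 25, 22, 319], [392.7, 183.9]), ([331, 201, 21, 21, 185], [340.6, 210.8])]
plate corners [[343.0, 255.3], [375.7, 221.0], [302.1, 214.6], [332.9, 181.9]]
blue [[354, 126, 20, 14, 212], [281, 136, 35, 30, 419], [303, 185, 71, 71, 2006], [513, 416, 43, 47, 1264]]
changed [[250, 106, 93, 46, 1849], [225, 113, 97, 106, 1069], [341, 117, 14, 87, 699], [219, 138, 7, 56, 246], [267, 188, 52, 5, 193], [322, 190, 22, 4, 87], [333, 199, 4, 5, 17], [143, 217, 78, 72, 2881], [251, 227, 4, 30, 66], [269, 228, 20, 6, 91], [290, 230, 6, 5, 28], [323, 231, 20, 6, 102], [315, 236, 39, 196, 3977], [440, 256, 16, 18, 268], [292, 294, 19, 11, 55], [0, 383, 71, 59, 2411], [277, 411, 29, 18, 139], [341, 428, 13, 27, 185], [262, 430, 12, 13, 64], [278, 430, 77, 50, 2310], [211, 455, 32, 25, 670], [355, 467, 8, 13, 69], [260, 472, 3, 8, 18]]
```

The wrist and top positions fit, but both views look nearly along the deck normal and can't show seating depth. I'll look from the side to check that the shoulder is home.

move_arm:
  steps:
    - [[6,9,0],-8.5,85]
    - [[12,18,0],-17,85]
    - [[18,27,0],-25.5,85]
    - [[24,36,0],-34,85]
    - [[30,45,0],-42.5,85]
    - [[36,54,0],-51,85]
    - [[42,63,0],-59.5,85]
    - [[48,72,0],-68,85]
    - [[54,81,0],-76.5,85]
    - [[65,90,0],-85,85]
    - [[65,90,-40],-88,85]
    - [[65,90,-80],-88,85]

```text
time: 30.9
position: [0.6105, 0.1117, 0.1739]
eef_rot: [0.705, 0.71, -0.0, -0.0]
wrist_force: [-0.8, 1.0, -0.2]
width: 0.995
grasp_force: 0.0
```

move_arm:
  steps:
    - [[0,0,-25],0,85]
    - [[0,0,-25],0,85]
    - [[0,0,-25],0,85]

```text
time: 31.2
position: [0.6094, 0.1112, 0.1506]
eef_rot: [0.704, 0.71, -0.001, -0.001]
wrist_force: [0.0, -0.2, 0.1]
width: 0.998
grasp_force: 0.0
```

```bash
cat > sv.py <<'E'
from h import *
import sys
p=camera_params('wrist');im=save('wrist',sys.argv[1]).astype(int);print(get_obs()['position'])
a=np.radians(-1.45);ex=np.array([np.cos(a)*.866,np.sin(a)*.866,.5]);ez=np.array([-np.cos(a)*.5,-np.sin(a)*.5,.866]);ey=np.array([-np.sin(a),np.cos(a),0])
dk=lambda X:(np.array([640.1,17.9,85])+X[0]*ex+X[1]*ey+X[2]*ez)/1000
print('plate pred',[proj(p,dk(X)).round(1).tolist() for X in((-75,80,8),(35,80,8),(35,-80,8),(-75,-80,8))])
def pts(dx,dz): return np.array([proj(p,dk((u+dx,v,w+dz))) for u,v,w in((-18,20,8),(18,20,8),(-18,20,14),(18,20,14),(-7,15,58),(7,15,58),(-7,-15,58),(7,-15,58))]).round(1)
for dx,dz in((0,0),(-2,0),(-2,5)): print(dx,dz,pts(dx,dz).tolist())
m=((im[...,1]>1.6*im[...,0])&(im[...,1]>1.3*im[...,2])&(im[...,1]>35)).astype(np.uint8);k,l,st,ce=cv2.connectedComponentsWithStats(m)
for i in range(1,k):
    if st[i,4]>200: q=cv2.findContours((l==i).astype(np.uint8),0,1)[0][0];print(st[i],cv2.approxPolyDP(cv2.convexHull(q),2.5,True)[:,0].tolist())
b=((im[...,2]>1.6*im[...,0])&(im[...,2]>50)).astype(np.uint8);k,l,st,ce=cv2.connectedComponentsWithStats(b)
for i in range(1,k):
    if st[i,4]>800: q=cv2.findContours((l==i).astype(np.uint8),0,1)[0][0];print('blue',st[i],cv2.approxPolyDP(cv2.convexHull(q),4,True)[:,0].tolist())
E
python3 sv.py w25
```

```text
[0.61001528 0.11126516 0.15199287]
plate pred [[267.0, 250.6], [419.0, 287.1], [393.5, 492.6], [268.8, 430.5]]
0 0 [[334.1, 348.3], [382.9, 365.2], [329.9, 352.4], [379.4, 370.0], [309.9, 402.1], [331.0, 411.3], [308.6, 442.8], [328.9, 452.7]]
-2 0 [[331.5, 347.4], [380.0, 364.2], [327.4, 351.5], [376.5, 369.0], [306.9, 400.9], [327.9, 409.9], [305.8, 441.5], [325.9, 451.3]]
-2 5 [[328.1, 350.8], [377.1, 368.2], [323.7, 355.1], [373.5, 373.0], [302.3, 405.9], [323.6, 415.3], [301.4, 447.0], [321.7, 457.2]]
[ 517  298  123  125 9118] [[537, 298], [554, 305], [639, 378], [639, 422], [541, 411], [517, 385]]
[ 308  349   71   99 4250] [[377, 364], [371, 417], [326, 447], [310, 441], [309, 401], [328, 352], [334, 349]]
blue [ 473    0   94   22 1167] [[566, 1], [560, 16], [546, 21], [473, 0]]
blue [  266   248   155   223 21089] [[267, 250], [420, 283], [396, 470], [333, 462], [270, 430]]
blue [ 550  365   89   53 3080] [[638, 384], [634, 414], [569, 417], [550, 411], [559, 386], [587, 368], [610, 365]]
```

The side view fits a fully home gauge: shoulder corners (334,349) and (377,364) and handle top (309,401) lie within about 1–3 px of the seated prediction. A 5 mm gap would shift the rows by 4–5 px. The plate corners match too, and the arm is clear, so I'm handing in.

```bash
python3 -c "
from station import *
print(finish_job())"
```

```text
the job is handed in; nothing more can be done
None
```

The template is flush on the studs and released, the green gauge stands fully home through its slot (images show no gap to about 1 mm), the red and yellow gauges were left in the rack, and the job was handed in at about 31 s.

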